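# Mark the playhouse grips in the sprung press and put them away

### The arm

A 6-joint arm with a two-finger parallel gripper is mounted at the origin on the work surface. World frame = base frame: x ahead of the robot, y to its left, z up, the work surface at z = 0. Lengths are in mm, angles in rad, forces in N, time in s.
With the tool pointing down it reaches from about 275 to 850 mm from the base axis. Payload 19 kg.
Tool frame: the origin (TCP) lies at the very end of the fingers, on their centre line; the grasp point (between the pads) lies 19 mm behind it; z points along the fingers, y is the line along which they close (so a half turn about z gives the same grasp; the last joint's range is limited). The gripper opens to 85 mm and grips with 20 to 120 N. Pads are 22 mm wide; open, the fingers measure 114 mm over their backs; the gripper's body (76 mm by 85 mm) begins 54 mm behind the grasp point. The pads swing forward as they close: fully open they stand 13 mm farther back than shut.
Start: joints at [1.173, 0.15, 1.437, -0, 1.554, -0.134], TCP at [149.937, 555.076, 231.267] pointing down, gripper open.
Joint ranges: [-2.8, 2.8], [-0.68, 2.1], [0.12, 2.68], [-1.39, 4.53], [0.16, 2.79], [-2.81, 2.81]. Speed limits (rad/s): [1.89, 1.89, 2.22, 3.01, 3.01, 3.01].

### API

Orientations are given as a unit quaternion [x, y, z, w].
In Python, from cell import bot, cams gives the robot as it stands.
- The arm moves only by the shell command python3 -m crank 'ROWS' [OPENING] [FORCE]. ROWS is JSON, a list of rows, each a list of 2 entries, a list of its own where there are three numbers: the shift along the tool's x, y, z as a fraction of full scale, then the turn, a rotation vector about the tool's x, y, z as a fraction of full scale. A call has 1 to 12 rows; each row shifts and turns the commanded pose from where the row before left it, along the tool's axes as they then stand; what a row does not reach is not made up. Full scale, the value 1, is 120 mm for a shift and 90 degrees for a turn. A row lasts 1/10 s, in which the tool goes at most 50 mm and 8.59 degrees, less where a joint would pass 70% of its speed; a pose out of reach is approached as far as the arm can. A call with a number of a shift or a turn outside -1 to 1 is refused whole. A call with a gripper value outside its range is refused whole. OPENING is the opening, from 0 (shut) to 1 (fully open), set as the call begins (- or left out, the last holds). The fingers move at their own pace and stop on an object; FORCE is the grip in N (left out, the last holds). Time passes only in rows, so rows that do not move let the fingers close. It gives the time, the measured TCP pose, the force, the opening and the grip force at its end, in the units of the state.
- bot.get_obs(): the state, without advancing time (a new reading comes with each control period).
- cams.get_image(name): name is "scene" or "top" or "wrist"; returns the picture (480x640x3 uint8, red, green, blue); there is no depth.
- cams.get_calibration(name): a dict with "fx", "fy", "cx", "cy" (pixels), "distortion" ([k1, k2, p1, p2, k3] as OpenCV has them; the pictures are not rectified), "rvec" (rotation vector, rad) and "tvec" (3), from world to camera coordinates, as OpenCV has them. Camera axes: x right, y down, z forward; pixel columns grow to the right and rows downward; lengths in mm; the calibration is good to about 2 mm. A picture is of the moment at which its call begins: read the wrist's pose just before it. get_calibration takes no time and is no camera call; for the wrist camera it gives the pose at the moment of the call.
- bot.finish_job(): hands the job in; it is judged then, once.
The state is a dict: "time": time; "joint_pos": joint angles; "qvel": joint speeds; "effort": joint torques, N m; "tcp_pos": TCP position; "tcp_rot": TCP orientation; "force": force on the tool from outside, world axes, zero at the start; "torque": the same for the moment, N m; "finger_gap": finger opening in mm; "grasp_force": force on a finger pad.
Only numpy, scipy, OpenCV 4.12 (cv2) and the standard library are available. Lean on these libraries where they do the work, as an engineer would, in place of code of your own. Each camera call takes 0.05 s, during which the arm holds its last target. There are 200 camera calls.

### The job

Lay all the loose coloured wooden grips flat on the bed of the marking press, side by side and wholly under where its plate comes down; then pull the sprung plate right down onto them, hold it there for about two seconds, and let it rise back slowly under control until it is fully up - it must never snap back. Then move all the grips into the open drawer of the blue unit and push the drawer fully shut. Leave the plate up, and do not knock over the glue bottle.

Things in the scene. Friction and masses are not known exactly. Their poses are not given: they have to be found in the camera images.
- grip_red: red painted wooden grip (bar with two dark screw holes on top), 90 long (its x) x 28 wide (its y) x 20 high (its z), 40 g; origin at the centre of its underside. Two or three of the four coloured grips are present; an absent one reads None. They start lying flat on the table between the press and the drawer unit.
- grip_blue: blue painted wooden grip (bar with two dark screw holes on top), 90 long (its x) x 28 wide (its y) x 20 high (its z), 40 g; origin at the centre of its underside. Two or three of the four coloured grips are present; an absent one reads None. They start lying flat on the table between the press and the drawer unit.
- grip_yellow: yellow painted wooden grip (bar with two dark screw holes on top), 90 long (its x) x 28 wide (its y) x 20 high (its z), 40 g; origin at the centre of its underside. Two or three of the four coloured grips are present; an absent one reads None. They start lying flat on the table between the press and the drawer unit.
- grip_green: green painted wooden grip (bar with two dark screw holes on top), 90 long (its x) x 28 wide (its y) x 20 high (its z), 40 g; origin at the centre of its underside. Two or three of the four coloured grips are present; an absent one reads None. They start lying flat on the table between the press and the drawer unit.
- press_bed (a point): centre of the press bed's surface, 25 mm above the table. x towards the hinge (away from the robot), y along the hinge, z up. The lowered plate covers x +-70, y +-125 mm. Three cork-marked lanes along x, centred at y = -75, 0, 75 mm, one grip each; ribs and fences 4 mm high at y = +-37.5, +-134 and x = +75; front open, ends at x = -80. Press fixed, left or right of the unit, slightly turned.
- press_hinge (a point): middle of the hinge axis of the plate; 120 mm behind and 35 mm above press_bed; same axes as press_bed (hinge axis = y).
- plate (a joint): angle of the sprung orange plate: 0 = fully up against its stop (nearly upright, 1.45 rad above level); 1.45 = down, level, resting on 20 mm high grips. A spring always drives it up: about 1 N at the bar when up, 6 N when down. Nothing latches it; let go while down, it snaps up. To lower it, pull the bar towards the robot and down along its arc.
- plate_bar (a point): middle of the black round bar at the plate's free edge: 14 mm diameter, parallel to the hinge, 240 mm from its axis, 110 mm clear between its end arms, 43 mm gap to the plate's edge. Bar height 298 mm when up, 60 mm when down (then 120 mm in front of press_bed). Can be pinched from above, fingers straddling it; it turns between the pads, so the gripper may point down all along the arc.
- drawer_floor (a point): centre of the drawer's inner floor, 22 mm above the table; moves with the drawer (wood front, fixed blue unit 240 deep x 260 wide x 85 high). x into the unit, y along the front, z up. Inner floor 195 (x) x 218 (y) mm; side walls 41 mm above the floor, front 51 mm. The unit's top covers what is inside: uncovered is drawer x from -97 mm to (joint value - 103 mm).
- unit_drawer0 (a joint): how far the drawer is pulled out, m: 0 = shut, starts 0.140 to 0.165 (fully out). Slides with about 1 N of friction; stays where it is left.
- unit_drawer0_handle (a point): middle of the dark bar handle on the drawer's front: bar 11 mm diameter, 120 mm long along y, 35 mm in front of the drawer face, 47 mm above the table; moves with the drawer. Axes as drawer_floor.
- glue: white glue bottle, bystander, 50 mm diameter, 130 high, behind the grips; origin at the centre of its underside, z up along it

How it is judged:
By the outcome, as a careful person would: the job done as asked, in the order asked, and still so for the second after the job is handed in, with the robot touching nothing.
Of grip_red, grip_blue, grip_yellow, grip_green only 2 to 3 are there at a start; the rules pass over those that are not, and their reading is None.
At some moment in a run one of grip_red, grip_blue, grip_yellow, grip_green may be knocked a few centimetres aside while the robot is not near it.
It also fails if it takes over 210 s, if anything falls off the work surface, if the arm or the gripper's body presses on something with over 40 N, if the wrist force passes 120 N, or if a joint passes its speed limit or range.

## Working session

There is one attempt and no reset: what is moved stays moved. The work goes in short steps, Python scripts to look and compute and a shell command to move; the robot and the scene stay as the last step left them, time stands still between calls to the robot, and variables do not carry over. Pictures are saved under pics/ and viewed, at most 14 in all, crops included, and the job is handed in when it is done.

```bash
mkdir -p pics; ls; python3 - <<'E'
from cell import bot,cams
import cv2
for n in("scene","top"):
    cv2.imwrite(f"pics/{n}0.png",cams.get_image(n)[:,:,::-1])
    print(n,cams.get_calibration(n))
o=bot.get_obs();print(o)
E
```

```text
pics
scene {'fx': 482.86210127348187, 'fy': 482.86210127348187, 'cx': 325.2236573790538, 'cy': 242.12388151625035, 'distortion': array([-0.04872752,  0.        ,  0.        ,  0.        ,  0.        ]), 'rvec': array([ 1.954933  ,  1.44173556, -0.59978178]), 'tvec': array([-196.03203894, -264.96754922, 1399.16687267])}
top {'fx': 440.0315172004133, 'fy': 440.0315172004133, 'cx': 321.79022236109995, 'cy': 238.66636758759066, 'distortion': array([-0.10969493,  0.        ,  0.        ,  0.        ,  0.        ]), 'rvec': array([ 2.17712264, -2.18377443,  0.07357408]), 'tvec': array([   6.287267  ,  621.10255348, 1006.00240741])}
{'time': 0.1, 'joint_pos': array([ 1.17302873e+00,  1.50933899e-01,  1.43795898e+00, -1.15266077e-05,
        1.55379304e+00, -1.34039771e-01]), 'qvel': array([-0.00161716, -0.00016664, -0.00171997, -0.00044415,  0.0017341 ,
        0.00197658]), 'effort': array([ 4.20521828e-03, -7.14378262e+01, -5.71794927e+01, -1.29515042e-04,
        6.76104522e-03, -1.25944493e-04]), 'tcp_pos': array([149.85011925, 554.90150227, 230.74099835]), 'tcp_rot': array([ 1.31481982e-01,  9.91318410e-01, -5.28935938e-04, -1.38084996e-04]), 'force': array([ 0.33141971, -0.69363999, -0.21980672]), 'torque': array([-0.00908039,  0.00844638, -0.01836276]), 'grasp_force': 0.0, 'finger_gap': 85.10429864112005}
```

View pics/scene0.png

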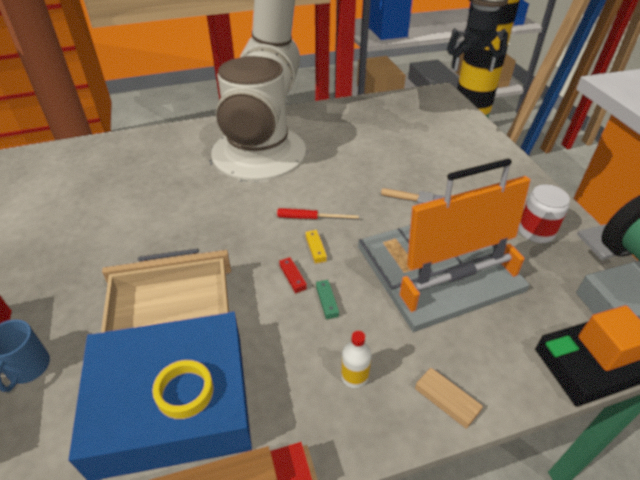

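View pics/top0.png

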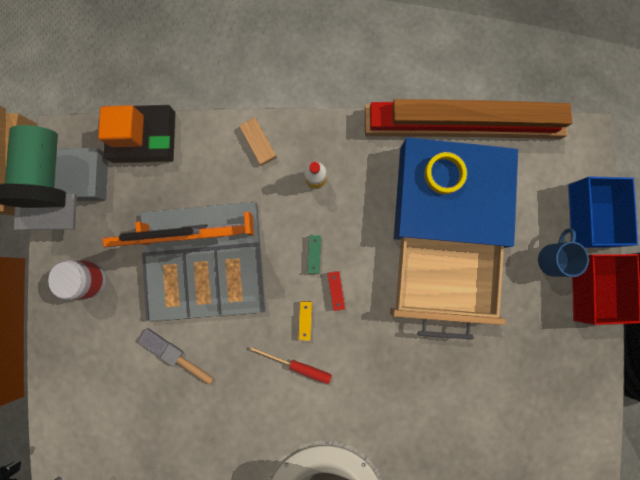

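The scene picture shows yellow, red and green grips at about (316,245), (292,274) and (327,298), with the press to the right of them and the glue at (355,360). In the top view the grips are at (305,321), (336,291) and (314,254). The press bed is near (204,284), the drawer near (453,278) and its handle near (446,333).

```bash
cat > h.py <<'E'
import numpy as np,cv2
from cell import bot,cams
from scipy.spatial.transform import Rotation as R
def ray(n,uv,c=None):
    c=c or cams.get_calibration(n)
    K=np.array([[c['fx'],0,c['cx']],[0,c['fy'],c['cy']],[0,0,1]])
    p=cv2.undistortPoints(np.array(uv,float).reshape(-1,1,2),K,c['distortion']).reshape(-1,2)
    M=cv2.Rodrigues(c['rvec'])[0];t=np.ravel(c['tvec'])
    return -M.T@t,np.c_[p,np.ones(len(p))]@M
def w(n,uv,z,c=None):
    o,d=ray(n,uv,c);return o+d*((z-o[2])/d[:,2])[:,None]
def pix(n,P):
    c=cams.get_calibration(n);K=np.array([[c['fx'],0,c['cx']],[0,c['fy'],c['cy']],[0,0,1]])
    return cv2.projectPoints(np.array(P,float).reshape(-1,3),c['rvec'],c['tvec'],K,c['distortion'])[0].reshape(-1,2)
HUE={'red':(0,8),'yellow':(22,32),'green':(65,90),'blue':(105,120)}
def grips(img,n='top',z=20,roi=(220,400,270,360),c=None):
    h=cv2.cvtColor(img,cv2.COLOR_RGB2HSV);out={}
    for k,(a,b) in HUE.items():
        m=cv2.inRange(h,(a,110,60),(b,255,255));mm=np.zeros_like(m);y0,y1,x0,x1=roi;mm[y0:y1,x0:x1]=m[y0:y1,x0:x1]
        mm=cv2.morphologyEx(mm,cv2.MORPH_CLOSE,np.ones((5,5)))
        cs=cv2.findContours(mm,0,1)[0]
        if not cs: continue
        q=max(cs,key=cv2.contourArea)
        if cv2.contourArea(q)<150: continue
        P=w(n,q.reshape(-1,2),z,c)[:,:2].astype(np.float32)
        r=cv2.minAreaRect(P);B=cv2.boxPoints(r);e=B[1]-B[0];f=B[2]-B[1]
        l=e if np.hypot(*e)>np.hypot(*f) else f
        ang=np.degrees(np.arctan2(l[1],l[0]));ang=(ang+90)%180-90
        out[k]=(np.round(r[0],1),np.round(sorted(r[1]),1),round(float(ang),1))
    return out
def save(img,name,x0,x1,y0,y1,s): cv2.imwrite('pics/'+name,cv2.resize(img[y0:y1,x0:x1,::-1],None,fx=s,fy=s,interpolation=cv2.INTER_CUBIC))
E
python3 - <<'E'
from h import *
im=cams.get_image('top');print(grips(im))
save(im,'press1.png',95,285,190,335,4.1);save(im,'unit1.png',380,535,220,350,5)
print(pix('top',[[150,555,231],[0,0,0]]),pix('scene',[150,555,231]))
E
```

```text
{'red': (array([500.1, -27.9]), array([28.6, 90. ]), 8.7), 'yellow': (array([430.8,  43.7]), array([27.5, 86.6]), -2.6)}
[[ 42.73748044 469.86482365]
 [324.42530861 498.97959966]] [[469.72004337  73.58822044]]
```

View pics/press1.png

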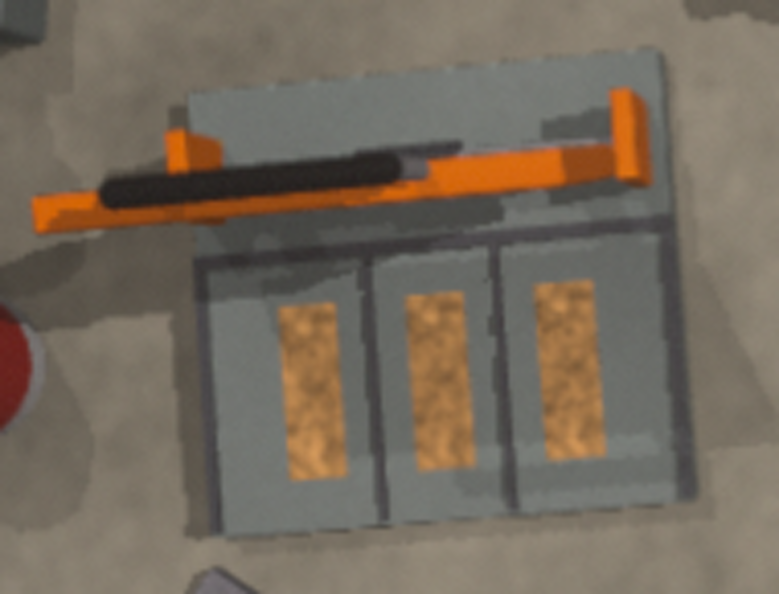

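View pics/unit1.png

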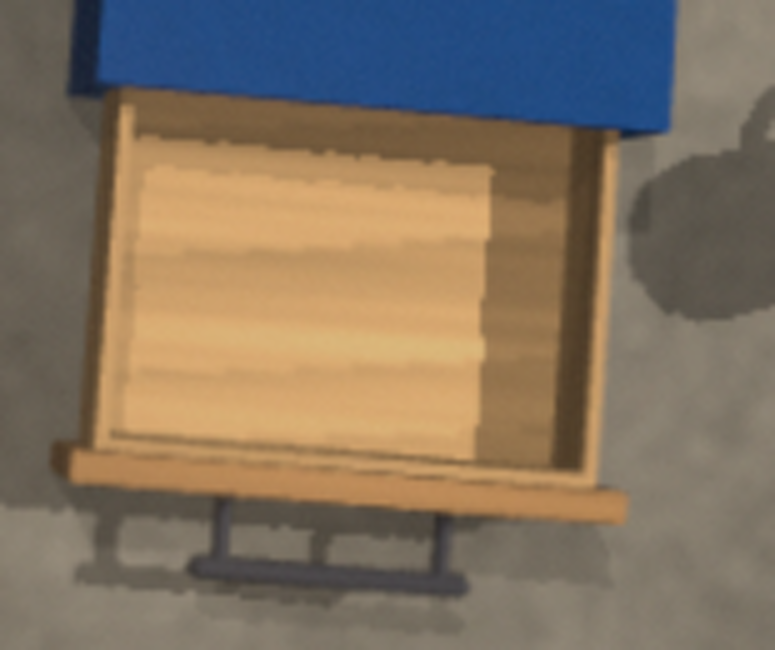

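The press crop shows cork centres at (313,390), (441,380) and (571,370). The bed's front corners are at (220,537) and (690,500), and the raised bar runs from (112,192) to (398,167). In the unit crop the handle runs from (197,566) to (460,585) and the unit's front top edge from (100,82) to (668,132).

```bash
sed -i "s/(a,110,60)/(a,60 if k=='green' else 110,40)/; s/(65,90)/(60,95)/" h.py; python3 - <<'E'
from h import *
a=lambda P:np.array(P)/4.1+[95,190]
b=lambda P:np.array(P)/5+[380,220]
np.set_printoptions(precision=1,suppress=True)
f=lambda P:np.degrees(np.arctan2(-(P[1]-P[0])[0],(P[1]-P[0])[1]))
C=w('top',a([[313,390],[441,380],[571,370]]),25);print('cork',C[:,:2],f(C[[2,0]]),'len',w('top',a([[430,293],[447,469]]),25)[:,:2])
F=w('top',a([[690,500],[220,537]]),25);print('front',F[:,:2],f(F),np.linalg.norm(F[1]-F[0]))
B=w('top',a([[672,222],[205,262]]),29);print('fence',B[:,:2],f(B))
L=w('top',a([[384,520],[366,262],[512,508],[494,243]]),29);print('ribs',L[:,:2])
bar=w('top',a([[398,167],[112,192]]),298);print('bar',bar[:,:2],f(bar),bar.mean(0),np.linalg.norm(bar[1]-bar[0]))
H=w('top',b([[460,585],[197,566]]),47);print('handle',H[:,:2],H.mean(0),f(H),np.linalg.norm(H[1]-H[0]))
T=w('top',b([[668,132],[100,82]]),85);print('unit',T[:,:2],f(T),np.linalg.norm(T[1]-T[0]))
W=w('top',b([[588,470],[110,432]]),63);print('frontinner',W[:,:2],f(W),np.linalg.norm(W[1]-W[0]))
print('glue',w('top',[315,168],130))
for i in range(2):print(grips(cams.get_image('top')))
E
```

```text
cork [[512.4 359. ]
 [518.5 284. ]
 [524.4 208.9]] 4.54328480631731 len [[568.2 291.1]
 [467.9 280. ]]
front [[451.  140.5]
 [427.6 413.3]] 4.895789386347666 273.8148219170861
fence [[608.4 150.9]
 [585.9 423.3]] 4.720703299425081
ribs [[439.  315.3]
 [585.8 327.6]
 [446.4 241.4]
 [596.6 253.2]]
bar [[615.2 227.6]
 [605.1 353.6]] 4.603436635091915 [610.2 290.6 298. ] 126.40041532987146
handle [[ 393.  -338.2]
 [ 403.6 -216.6]] [ 398.3 -277.4   47. ] -4.969058668006582 122.09185592780945
unit [[ 597.8 -425. ]
 [ 621.  -168.3]] -5.165406160979111 257.6836322564341
frontinner [[ 446.  -393. ]
 [ 465.9 -174.6]] -5.199494860472306 219.3303731684896
glue [[763.9  17.7 130. ]]
{'red': (array([500. , -27.9]), array([28.6, 90.3]), 8.7), 'yellow': (array([430.8,  43.7]), array([27.6, 86.7]), -2.7), 'green': (array([586.5,  23.2]), array([26.8, 87.5]), -3.2)}
{'red': (array([500.2, -28.1]), array([28.6, 90.4]), 8.3), 'yellow': (array([430.8,  43.7]), array([27.6, 86.7]), -2.7), 'green': (array([586.5,  23.2]), array([26.8, 87.5]), -3.2)}
```

```bash
cat > plan.py <<'E'
import sys
from h import *
# python3 plan.py x y z yaw(of tool x minus 180): turn then shift, in fractions
def plan(x,y,z,a,o=None,quiet=False):
    o=bot.get_obs();r=R.from_quat(o['tcp_rot'])
    t=R.from_euler('z',a,degrees=True)*R.from_quat([0,1,0,0])
    rv=np.degrees((r.inv()*t).as_rotvec())/90
    s=t.inv().apply(np.array([x,y,z])-o['tcp_pos'])/120
    print('t',round(o['time'],1),'pos',o['tcp_pos'].round(1),'F',o['force'].round(1),'gap',round(o['finger_gap'],1),'| turn',rv.round(3),'shift',s.round(3))
O=np.array([519.5,283.3]);th=np.radians(4.7);PX=np.array([np.cos(th),np.sin(th)]);PY=np.array([-PX[1],PX[0]])
D=np.array([553,-292.5]);td=np.radians(-5.1);DX=np.array([np.cos(td),np.sin(td)]);DY=np.array([-DX[1],DX[0]])
press=lambda x,y:O+x*PX+y*PY
drawer=lambda x,y:D+x*DX+y*DY
if __name__=='__main__':
    v=sys.argv[1:]
    if v[0]=='p': q=press(float(v[1]),float(v[2]));a=4.7
    elif v[0]=='d': q=drawer(float(v[1]),float(v[2]));a=-5.1
    else: q=[float(v[0]),float(v[1])];a=float(v[4])
    z=float(v[3]);print('target',np.round(q,1));plan(*q,z,a)
E
python3 plan.py 430.8 43.7 100 -2.7
```

```text
Traceback (most recent call last):
  File "plan.py", line 18, in <module>
    else: q=[float(v[0]),float(v[1])];a=float(v[4])
                                              ~^^^
IndexError: list index out of range
```

```bash
sed -i "s/q=\[float(v\[0\]),float(v\[1\])\]/q=[float(v[1]),float(v[2])]/" plan.py
python3 plan.py w 430.8 43.7 100 -2.7
```

```text
target [430.8  43.7]
t 0.2 pos [149.9 555.  231. ] F [ 0.7 -0.6 -0.7] gap 85.5 | turn [-0.    -0.    -0.138] shift [-2.539 -4.146  1.092]
```

```bash
python3 -m crank '[[[0,0,0],[0,0,-0.069]],[[0,0,0],[0,0,-0.069]],[[-0.16,-0.26,0],[0,0,0]],[[-0.16,-0.26,0],[0,0,0]],[[-0.16,-0.26,0],[0,0,0]],[[-0.16,-0.26,0],[0,0,0]],[[-0.16,-0.26,0],[0,0,0]],[[-0.16,-0.26,0],[0,0,0]],[[-0.16,-0.26,0],[0,0,0]],[[-0.16,-0.26,0],[0,0,0]],[[-0.16,-0.26,0],[0,0,0]],[[-0.16,-0.26,0],[0,0,0]]]' 0.7 40
python3 -m crank '[[[-0.16,-0.26,0.1],[0,0,0]],[[-0.16,-0.26,0.2],[0,0,0]],[[-0.16,-0.26,0.2],[0,0,0]],[[-0.16,-0.26,0.2],[0,0,0]],[[-0.16,-0.26,0.2],[0,0,0]],[[-0.14,-0.25,0.2],[0,0,0]],[[0,0,0],[0,0,0]],[[0,0,0],[0,0,0]],[[0,0,0],[0,0,0]]]'
python3 plan.py w 430.8 43.7 5 -2.7
python3 - <<'E'
from h import *
im=cams.get_image('wrist');save(im,'wr.png',0,640,0,480,1)
print(grips(cams.get_image('top')))
E
```

```text
time: 1.45
tcp_pos: [327.4, 233.0, 231.4]
tcp_rot: [0.023, 1.0, 0.0, 0.0]
force: [1.0, 0.4, 0.1]
finger_gap: 59.7
grasp_force: 0.0
time: 2.35
tcp_pos: [431.0, 43.9, 100.0]
tcp_rot: [0.023, 1.0, 0.0, 0.0]
force: [-0.1, 0.2, 0.6]
finger_gap: 59.5
grasp_force: 0.0
target [430.8  43.7]
t 2.4 pos [431.   43.9 100. ] F [-0.1  0.2  0.6] gap 59.5 | turn [0. 0. 0.] shift [ 0.002 -0.001  0.791]
{'red': (array([500.2, -28. ]), array([28.4, 90. ]), 8.7), 'green': (array([586.5,  23.2]), array([26.8, 87.5]), -3.2)}
```

View pics/wr.png

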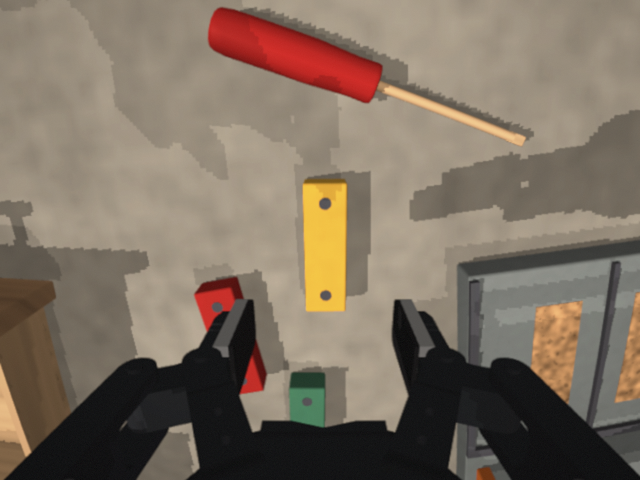

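The wrist view has the yellow grip at about (325,245), centred between the fingers and aligned with them. Descending and gripping.

```bash
python3 -m crank '[[[0,0,0.2],[0,0,0]],[[0,0,0.2],[0,0,0]],[[0,0,0.2],[0,0,0]],[[0,0,0.15],[0,0,0]],[[0,0,0.05],[0,0,0]],[[0,0,0],[0,0,0]]]'
python3 -m crank '[[[0,0,0],[0,0,0]],[[0,0,0],[0,0,0]],[[0,0,0],[0,0,0]],[[0,0,0],[0,0,0]],[[0,0,0],[0,0,0]],[[0,0,0],[0,0,0]]]' 0 40
python3 -m crank '[[[0,0,-0.1],[0,0,0]],[[0,0,-0.2],[0,0,0]],[[0,0,-0.2],[0,0,0]],[[0,0,-0.2],[0,0,0]],[[0,0,-0.1],[0,0,0]],[[0,0,0],[0,0,0]]]'
python3 plan.py p 0 75 100
```

```text
time: 3.05
tcp_pos: [430.8, 43.8, 3.4]
tcp_rot: [0.023, 1.0, -0.0, -0.0]
force: [-0.1, 0.6, 0.4]
finger_gap: 59.7
grasp_force: 0.0
time: 3.65
tcp_pos: [431.6, 43.3, 4.4]
tcp_rot: [0.023, 1.0, -0.0, 0.001]
force: [-1.8, 1.2, 8.8]
finger_gap: 27.2
grasp_force: 39.7
time: 4.25
tcp_pos: [431.8, 43.2, 101.1]
tcp_rot: [0.023, 1.0, -0.0, 0.002]
force: [0.6, 0.7, -0.4]
finger_gap: 27.2
grasp_force: 39.8
target [513.4 358. ]
t 4.2 pos [431.8  43.2 101.1] F [ 0.6  0.7 -0.4] gap 27.2 | turn [-0.     0.002 -0.082] shift [-0.892  2.559  0.009]
```

```bash
python3 -m crank '[[[0,0,0],[0,0,-0.082]],[[-0.09,0.26,0],[0,0,0]],[[-0.09,0.26,0],[0,0,0]],[[-0.09,0.26,0],[0,0,0]],[[-0.09,0.26,0],[0,0,0]],[[-0.09,0.26,0],[0,0,0]],[[-0.09,0.26,0],[0,0,0]],[[-0.09,0.26,0],[0,0,0]],[[-0.09,0.26,0],[0,0,0]],[[-0.09,0.26,0],[0,0,0]],[[-0.08,0.22,0],[0,0,0]],[[0,0,0],[0,0,0]]]'
python3 -m crank '[[[0,0,0.15],[0,0,0]],[[0,0,0.2],[0,0,0]],[[0,0,0.15],[0,0,0]],[[0,0,0.05],[0,0,0]],[[0,0,0.035],[0,0,0]],[[0,0,0],[0,0,0]],[[0,0,0],[0,0,0]]]'
python3 plan.py p 0 75 29
```

```text
time: 5.45
tcp_pos: [512.1, 360.6, 97.4]
tcp_rot: [-0.042, 0.999, -0.0, -0.001]
force: [-0.3, -0.8, -0.4]
finger_gap: 27.3
grasp_force: 39.9
time: 6.15
tcp_pos: [512.5, 358.0, 29.6]
tcp_rot: [-0.041, 0.999, 0.0, 0.0]
force: [-0.7, 0.7, 0.2]
finger_gap: 26.8
grasp_force: 39.9
target [513.4 358. ]
t 6.2 pos [512.5 358.   29.6] F [-0.7  0.7  0.2] gap 26.8 | turn [ 0.  0. -0.] shift [-0.007 -0.001  0.005]
```

```bash
python3 -m crank '[[[0,0,0],[0,0,0]],[[0,0,0],[0,0,0]],[[0,0,0],[0,0,0]],[[0,0,0],[0,0,0]]]' 0.45 40
python3 -m crank '[[[0,0,-0.05],[0,0,0]],[[0,0,-0.2],[0,0,0]],[[0,0,-0.2],[0,0,0]],[[0,0,-0.2],[0,0,0]],[[0,0,0],[0,0,0]]]' 0.45
python3 - <<'E'
from h import *
im=cams.get_image('top');print(grips(im));print('press',grips(im,z=45,roi=(230,330,130,270)))
E
python3 plan.py w 586.5 23.2 107 -3.2
```

```text
time: 6.55
tcp_pos: [512.3, 358.2, 29.1]
tcp_rot: [-0.041, 0.999, -0.0, -0.0]
force: [-0.2, 0.5, -0.5]
finger_gap: 38.3
grasp_force: 0.0
time: 7.05
tcp_pos: [513.6, 358.9, 111.1]
tcp_rot: [-0.041, 0.999, 0.001, 0.002]
force: [0.4, 0.6, -0.1]
finger_gap: 38.6
grasp_force: 0.0
{'red': (array([500., -28.]), array([28.6, 90.6]), 8.6), 'green': (array([586.5,  23.2]), array([26.8, 87.5]), -3.2)}
press {'yellow': (array([511.5, 355.9]), array([27.6, 87.6]), 4.4)}
target [586.5  23.2]
t 7.1 pos [513.  358.6 109.1] F [ 0.5  0.2 -0.4] gap 38.4 | turn [0.001 0.002 0.088] shift [-0.767 -2.756  0.017]
```

Yellow is in its lane. Next is green, moving sideways first to stay clear of the raised plate.

```bash
python3 -m crank '[[[0,0,0],[0,0,0.088]],[[0,-0.26,0],[0,0,0]],[[0,-0.3,0],[0,0,0]],[[0,-0.3,0],[0,0,0]],[[0,-0.3,0],[0,0,0]],[[0,-0.3,0],[0,0,0]],[[0,-0.3,0],[0,0,0]],[[0,-0.3,0],[0,0,0]],[[0,-0.3,0],[0,0,0]],[[-0.16,-0.2,0],[0,0,0]],[[-0.3,-0.2,0],[0,0,0]],[[-0.31,0,0],[0,0,0]]]' 0.65
python3 -m crank '[[[0,0,0.2],[0,0,0]],[[0,0,0.2],[0,0,0]],[[0,0,0.2],[0,0,0]],[[0,0,0.15],[0,0,0]],[[0,0,0.06],[0,0,0]],[[0,0,0],[0,0,0]]]'
python3 plan.py w 586.5 23.2 6 -3.2
```

```text
time: 8.3
tcp_pos: [586.5, 19.5, 106.7]
tcp_rot: [0.029, 1.0, -0.0, -0.0]
force: [0.4, 0.6, 0.0]
finger_gap: 55.6
grasp_force: 0.0
time: 8.9
tcp_pos: [585.2, 22.3, 8.8]
tcp_rot: [0.028, 1.0, 0.0, -0.001]
force: [0.2, -0.3, -0.0]
finger_gap: 55.6
grasp_force: 0.0
target [586.5  23.2]
t 8.9 pos [585.2  22.3   8.8] F [ 0.2 -0.3 -0. ] gap 55.6 | turn [-0.    -0.001 -0.   ] shift [-0.011  0.008  0.023]
```

```bash
python3 -m crank '[[[-0.01,0.008,0.025],[0,0,0]],[[0,0,0],[0,0,0]],[[0,0,0],[0,0,0]],[[0,0,0],[0,0,0]],[[0,0,0],[0,0,0]],[[0,0,0],[0,0,0]],[[0,0,0],[0,0,0]]]' 0 40
python3 -m crank '[[[0,0,-0.1],[0,0,0]],[[0,0,-0.2],[0,0,0]],[[0,0,-0.2],[0,0,0]],[[0,0,-0.2],[0,0,0]],[[0,0,-0.1],[0,0,0]],[[0,0,0],[0,0,0]]]'
python3 plan.py p 0 0 103
```

```text
time: 9.6
tcp_pos: [587.6, 23.2, 7.7]
tcp_rot: [0.028, 1.0, -0.0, 0.001]
force: [0.4, 0.4, 7.1]
finger_gap: 26.5
grasp_force: 40.8
time: 10.2
tcp_pos: [587.9, 23.1, 104.8]
tcp_rot: [0.028, 1.0, -0.0, 0.001]
force: [1.0, -0.3, -0.8]
finger_gap: 26.7
grasp_force: 40.1
target [519.5 283.3]
t 10.2 pos [587.9  23.1 104.8] F [ 1.  -0.3 -0.8] gap 26.7 | turn [-0.     0.002 -0.088] shift [0.39  2.208 0.015]
```

```bash
python3 -m crank '[[[0,0,0],[0,0,-0.088]],[[0.2,0,0],[0,0,0]],[[0.19,0.1,0],[0,0,0]],[[0,0.28,0],[0,0,0]],[[0,0.3,0],[0,0,0]],[[0,0.3,0],[0,0,0]],[[0,0.3,0],[0,0,0]],[[0,0.3,0],[0,0,0]],[[0,0.3,0],[0,0,0]],[[0,0.23,0],[0,0,0]],[[0,0.1,0],[0,0,0]],[[0,0,0],[0,0,0]]]'
python3 -m crank '[[[0,0,0.15],[0,0,0]],[[0,0,0.2],[0,0,0]],[[0,0,0.15],[0,0,0]],[[0,0,0.05],[0,0,0]],[[0,0,0.04],[0,0,0]],[[0,0,0],[0,0,0]],[[0,0,0],[0,0,0]]]'
python3 plan.py p 0 0 33
```

```text
time: 11.4
tcp_pos: [518.2, 284.5, 101.8]
tcp_rot: [-0.042, 0.999, -0.0, -0.001]
force: [0.2, -0.7, -0.0]
finger_gap: 26.6
grasp_force: 40.1
time: 12.1
tcp_pos: [519.4, 283.3, 32.8]
tcp_rot: [-0.041, 0.999, 0.0, 0.0]
force: [-0.1, 0.0, -0.0]
finger_gap: 26.8
grasp_force: 40.6
target [519.5 283.3]
t 12.1 pos [519.4 283.3  32.8] F [-0.1  0.  -0. ] gap 26.8 | turn [ 0.     0.001 -0.   ] shift [-0.001 -0.    -0.002]
```

```bash
python3 -m crank '[[[0,0,0.01],[0,0,0]],[[0,0,0],[0,0,0]]]' 0 20
python3 -m crank '[[[0,0,0],[0,0,0]],[[0,0,0],[0,0,0]],[[0,0,0],[0,0,0]],[[0,0,0],[0,0,0]]]' 0.45 40
python3 -m crank '[[[0,0,-0.05],[0,0,0]],[[0,0,-0.2],[0,0,0]],[[0,0,-0.2],[0,0,0]],[[0,0,-0.2],[0,0,0]],[[0,0,0],[0,0,0]]]' 0.45
python3 - <<'E'
from h import *
im=cams.get_image('top');print(grips(im));print('press',grips(im,z=45,roi=(230,330,130,270)))
E
python3 plan.py w 500 -28 107 8.6
```

```text
time: 12.3
tcp_pos: [519.3, 283.4, 32.3]
tcp_rot: [-0.041, 0.999, -0.0, 0.001]
force: [-5.4, -4.7, 14.3]
finger_gap: 26.9
grasp_force: 42.4
time: 12.7
tcp_pos: [518.8, 283.6, 30.8]
tcp_rot: [-0.041, 0.999, -0.0, -0.0]
force: [-0.5, 0.2, -0.2]
finger_gap: 37.9
grasp_force: 0.0
time: 13.2
tcp_pos: [520.2, 284.3, 112.7]
tcp_rot: [-0.041, 0.999, 0.001, 0.002]
force: [0.0, 0.4, -0.6]
finger_gap: 38.4
grasp_force: 0.0
{'red': (array([500.2, -27.9]), array([28.5, 90.1]), 8.8)}
press {}
target [500. -28.]
t 13.2 pos [519.5 284.  110.7] F [ 0.2  0.6 -0.6] gap 38.6 | turn [ 0.     0.002 -0.043] shift [ 0.55  -2.546  0.031]
```

```bash
python3 -m crank '[[[0,0,0],[0,0,-0.043]],[[0,-0.26,0],[0,0,0]],[[0.06,-0.27,0],[0,0,0]],[[0.06,-0.27,0],[0,0,0]],[[0.06,-0.27,0],[0,0,0]],[[0.06,-0.27,0],[0,0,0]],[[0.06,-0.27,0],[0,0,0]],[[0.06,-0.27,0],[0,0,0]],[[0.06,-0.27,0],[0,0,0]],[[0.06,-0.25,0],[0,0,0]],[[0.07,-0.146,0],[0,0,0]],[[0,0,0],[0,0,0]]]' 0.65
python3 -m crank '[[[0,0,0.2],[0,0,0]],[[0,0,0.2],[0,0,0]],[[0,0,0.2],[0,0,0]],[[0,0,0.17],[0,0,0]],[[0,0,0.07],[0,0,0]],[[0,0,0],[0,0,0]],[[0,0,0],[0,0,0]]]'
python3 - <<'E'
from h import *
im=cams.get_image('top');print('press',grips(im,z=45,roi=(230,330,130,270)))
E
python3 plan.py w 500 -28 6 8.7
```

```text
time: 14.45
tcp_pos: [498.2, -30.1, 108.2]
tcp_rot: [-0.073, 0.997, -0.0, -0.001]
force: [0.2, 0.8, -0.7]
finger_gap: 55.1
grasp_force: 0.0
time: 15.15
tcp_pos: [499.4, -28.1, 8.7]
tcp_rot: [-0.075, 0.997, -0.0, 0.0]
force: [0.2, 0.2, 0.7]
finger_gap: 55.4
grasp_force: 0.0
press {'yellow': (array([511.3, 356.1]), array([29.4, 87.8]), 2.7), 'green': (array([518.1, 282.2]), array([30.8, 86.9]), 2.6)}
target [500. -28.]
t 15.2 pos [499.6 -28.2   9. ] F [ 0.6  0.1 -0.4] gap 55.6 | turn [-0.     0.001 -0.001] shift [-0.004  0.001  0.025]
```

```bash
python3 -m crank '[[[0,0,0.02],[0,0,0]],[[0,0,0],[0,0,0]],[[0,0,0],[0,0,0]],[[0,0,0],[0,0,0]],[[0,0,0],[0,0,0]],[[0,0,0],[0,0,0]],[[0,0,0],[0,0,0]]]' 0 40
python3 -m crank '[[[0,0,-0.1],[0,0,0]],[[0,0,-0.2],[0,0,0]],[[0,0,-0.2],[0,0,0]],[[0,0,-0.2],[0,0,0]],[[0,0,-0.1],[0,0,0]],[[0,0,0],[0,0,0]]]'
python3 plan.py p 0 -75 103
```

```text
time: 15.9
tcp_pos: [499.3, -28.3, 6.3]
tcp_rot: [-0.075, 0.997, -0.0, 0.0]
force: [-1.2, -0.5, 6.0]
finger_gap: 27.3
grasp_force: 40.2
time: 16.5
tcp_pos: [499.8, -28.4, 103.5]
tcp_rot: [-0.075, 0.997, -0.0, 0.001]
force: [0.0, -0.4, -0.9]
finger_gap: 27.0
grasp_force: 39.4
target [525.6 208.6]
t 16.5 pos [499.8 -28.4 103.5] F [ 0.  -0.4 -0.9] gap 27.0 | turn [-0.001  0.002  0.043] shift [-0.377  1.95   0.004]
```

```bash
python3 -m crank '[[[0,0,0],[0,0,0.043]],[[-0.04,0.22,0],[0,0,0]],[[-0.05,0.26,0],[0,0,0]],[[-0.05,0.26,0],[0,0,0]],[[-0.05,0.26,0],[0,0,0]],[[-0.05,0.26,0],[0,0,0]],[[-0.05,0.26,0],[0,0,0]],[[-0.05,0.26,0],[0,0,0]],[[-0.037,0.17,0],[0,0,0]],[[0,0,0],[0,0,0]]]'
python3 -m crank '[[[0,0,0.15],[0,0,0]],[[0,0,0.2],[0,0,0]],[[0,0,0.15],[0,0,0]],[[0,0,0.05],[0,0,0]],[[0,0,0.045],[0,0,0]],[[0,0,0],[0,0,0]],[[0,0,0],[0,0,0]]]'
python3 plan.py p 0 -75 31
```

```text
time: 17.5
tcp_pos: [524.4, 210.7, 100.1]
tcp_rot: [-0.042, 0.999, 0.0, -0.001]
force: [-0.1, -0.6, -0.6]
finger_gap: 27.1
grasp_force: 39.5
time: 18.2
tcp_pos: [525.3, 208.4, 30.7]
tcp_rot: [-0.041, 0.999, 0.0, 0.0]
force: [-0.6, -0.3, -0.4]
finger_gap: 27.1
grasp_force: 41.0
target [525.6 208.6]
t 18.2 pos [525.3 208.4  30.7] F [-0.6 -0.3 -0.4] gap 27.1 | turn [-0.  0. -0.] shift [-0.003  0.001 -0.002]
```

```bash
python3 -m crank '[[[0,0,0],[0,0,0]],[[0,0,0],[0,0,0]],[[0,0,0],[0,0,0]],[[0,0,0],[0,0,0]]]' 0.45 40
python3 -m crank '[[[0,0,-0.05],[0,0,0]],[[0,0,-0.2],[0,0,0]],[[0,0,-0.2],[0,0,0]],[[0,0,-0.3],[0,0,0]],[[0.3,0,-0.3],[0,0,0]],[[0.3,0,-0.3],[0,0,0]],[[0.3,0,-0.3],[0,0,0]],[[0.3,0,-0.3],[0,0,0]],[[0,0,-0.3],[0,0,0]],[[0,0,0],[0,0,0]]]' 0.45
python3 - <<'E'
from h import *
im=cams.get_image('top');print('press',grips(im,z=45,roi=(230,330,130,270)))
save(im,'press2.png',95,345,190,390,3)
print(bot.get_obs()['joint_pos'].round(2))
E
python3 plan.py p 0 0 330
```

```text
time: 18.6
tcp_pos: [525.0, 208.7, 30.3]
tcp_rot: [-0.041, 0.999, -0.0, 0.0]
force: [1.2, -0.3, 0.5]
finger_gap: 38.6
grasp_force: 0.0
time: 19.6
tcp_pos: [384.2, 197.5, 303.2]
tcp_rot: [-0.041, 0.999, 0.001, 0.004]
force: [0.4, 0.5, -0.1]
finger_gap: 38.3
grasp_force: 0.0
press {'red': (array([525.7, 206.8]), array([31.8, 89.8]), 5.2), 'yellow': (array([511.4, 356.3]), array([27.4, 87.6]), 4.2), 'green': (array([517.9, 281.8]), array([30.7, 87.1]), 3.2)}
[ 0.3  -0.17  1.62 -0.    1.69 -1.36]
target [519.5 283.3]
t 19.6 pos [384.2 197.3 300.5] F [ 0.6  0.5 -1.7] gap 38.9 | turn [0.001 0.003 0.   ] shift [-1.182  0.622 -0.246]
```

View pics/press2.png

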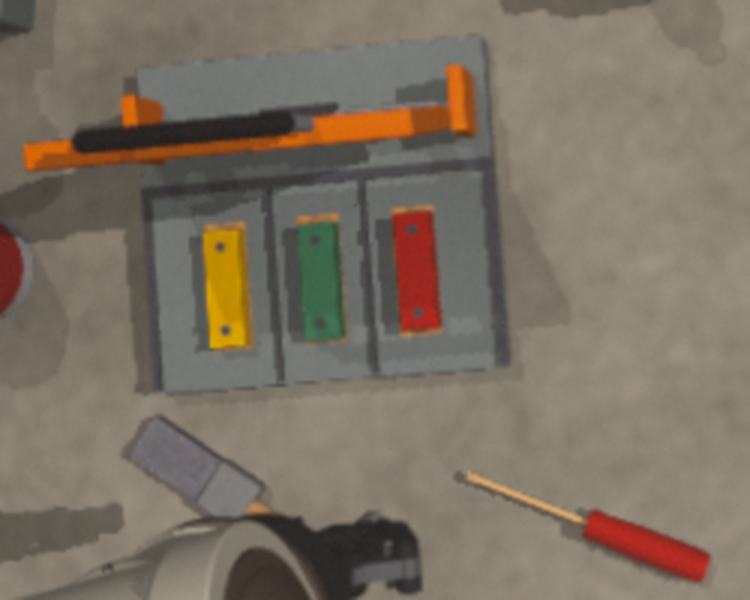

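All three grips lie flat in their lanes: yellow at (226,287), green (321,280), red (416,270) in the crop. The plate is up and clear. Turning a quarter turn to straddle the bar.

```bash
sed -i "s/^    elif v\[0\]=='d'/    elif v[0]=='b': q=press(float(v[1]),float(v[2]));a=-85.3\n&/" plan.py
python3 -m crank '[[[0,0,-0.2],[0,0,0.09]],[[0,0,-0.2],[0,0,0.09]],[[0,0,0],[0,0,0.09]],[[0,0,0],[0,0,0.09]],[[0,0,0],[0,0,0.09]],[[0,0,0],[0,0,0.09]],[[0,0,0],[0,0,0.09]],[[0,0,0],[0,0,0.09]],[[0,0,0],[0,0,0.09]],[[0,0,0],[0,0,0.09]],[[0,0,0],[0,0,0.09]],[[0,0,0],[0,0,0.01]]]' 0.6
python3 plan.py b 91 0 345
```

```text
time: 20.85
tcp_pos: [384.1, 197.0, 345.0]
tcp_rot: [0.679, 0.734, -0.001, -0.0]
force: [-0.8, 0.2, -0.6]
finger_gap: 51.4
grasp_force: 0.0
target [610.2 290.8]
t 20.9 pos [384.1 197.  345. ] F [-0.8  0.2 -0.6] gap 51.4 | turn [-0.001  0.    -0.002] shift [ 0.624  1.942 -0.   ]
```

```bash
python3 -m crank '[[[0.08,0.2,0],[0,0,0]],[[0.08,0.25,0],[0,0,0]],[[0.08,0.25,0],[0,0,0]],[[0.08,0.25,0],[0,0,0]],[[0.08,0.25,0],[0,0,0]],[[0.08,0.25,0],[0,0,0]],[[0.08,0.25,0],[0,0,0]],[[0.064,0.14,0],[0,0,0]],[[0,0.1,0],[0,0,0]],[[0,0,0],[0,0,0]],[[0,0,0],[0,0,0]]]' 0.6
python3 - <<'E'
from h import *
c=cams.get_calibration('wrist');im=cams.get_image('wrist');save(im,'wr2.png',0,640,0,480,1)
im=cams.get_image('scene');save(im,'sc2.png',340,600,60,320,2.3)
E
python3 plan.py b 91 0 279
```

```text
time: 21.95
tcp_pos: [609.8, 290.6, 345.0]
tcp_rot: [0.677, 0.736, -0.001, -0.0]
force: [0.3, -0.2, 0.5]
finger_gap: 51.5
grasp_force: 0.0
target [610.2 290.8]
t 22.1 pos [609.4 290.6 345.9] F [-0.5  0.1 -0.4] gap 51.5 | turn [0.    0.    0.001] shift [0.    0.007 0.558]
```

View pics/wr2.png

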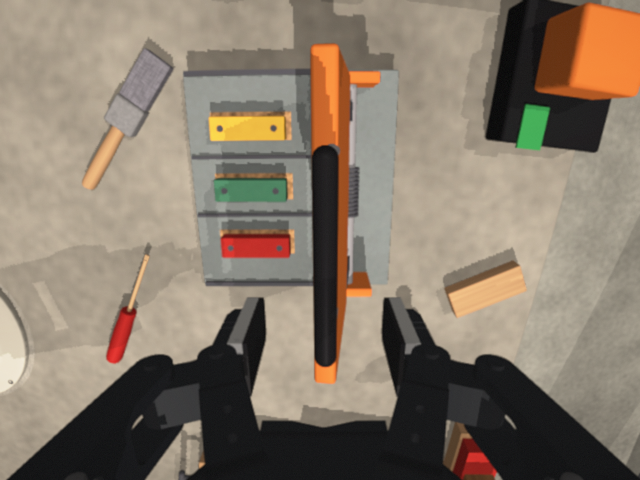

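View pics/sc2.png

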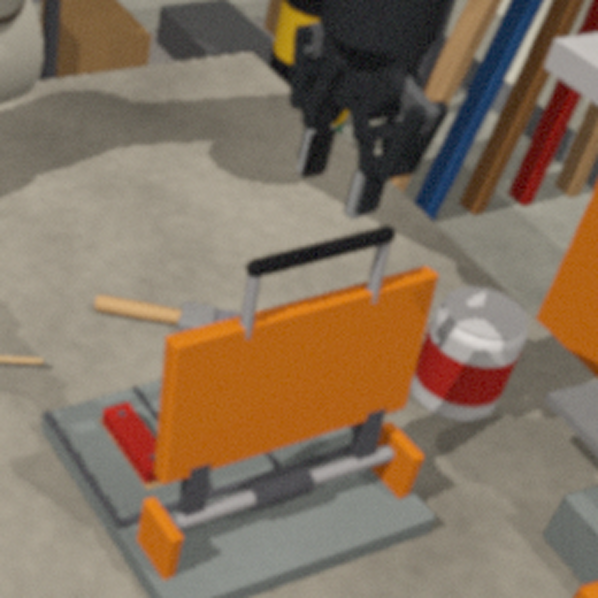

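The wrist view has the bar at column 325, rows 150–365, between the fingers. The scene view shows the gripper above the bar. I'll check the lateral centring, then go down.

```bash
python3 - <<'E'
from h import *
P=w('wrist',[[325,152],[325,364]],300);print(P,P.mean(0))
E
python3 -m crank '[[[0,0.003,0.15],[0,0,0]],[[0,0,0.15],[0,0,0]],[[0,0,0.15],[0,0,0]],[[0,0,0.1],[0,0,0]],[[0,0,0],[0,0,0]],[[0,0,0],[0,0,0]]]'
python3 plan.py b 91 0 279
```

```text
[[604.08284343 357.69593631 300.        ]
 [614.94362141 229.22127548 300.        ]] [609.51323242 293.4586059  300.        ]
time: 22.65
tcp_pos: [610.2, 290.8, 280.6]
tcp_rot: [0.678, 0.736, 0.0, 0.0]
force: [-0.1, -0.0, 0.4]
finger_gap: 51.1
grasp_force: 0.0
target [610.2 290.8]
t 22.6 pos [610.2 290.8 280.6] F [-0.1 -0.   0.4] gap 51.1 | turn [ 0. -0.  0.] shift [-0.    -0.     0.014]
```

Centred. Now pinching the bar and computing the arc rows.

```bash
python3 -m crank '[[[0,0,0],[0,0,0]],[[0,0,0],[0,0,0]],[[0,0,0],[0,0,0]],[[0,0,0],[0,0,0]],[[0,0,0],[0,0,0]],[[0,0,0],[0,0,0]],[[0,0,0],[0,0,0]],[[0,0,0],[0,0,0]]]' 0 35
python3 plan.py b 91 0 279
python3 - <<'E'
import numpy as np
b=np.linspace(1.45,0,37);x=120-240*np.cos(b);z=60+240*np.sin(b)
print(np.c_[np.diff(x)/120,-np.diff(z)/120].round(3).tolist())
E
```

```text
time: 23.45
tcp_pos: [610.5, 290.8, 280.4]
tcp_rot: [0.678, 0.735, 0.0, 0.0]
force: [0.1, 0.3, 5.9]
finger_gap: 12.5
grasp_force: 34.1
target [610.2 290.8]
t 23.4 pos [610.5 290.8 280.4] F [0.1 0.3 5.9] gap 12.5 | turn [ 0.001 -0.    -0.   ] shift [-0.    -0.002  0.012]
[[-0.08, 0.011], [-0.079, 0.015], [-0.079, 0.018], [-0.078, 0.021], [-0.077, 0.024], [-0.076, 0.027], [-0.075, 0.03], [-0.073, 0.033], [-0.072, 0.036], [-0.071, 0.039], [-0.069, 0.042], [-0.067, 0.044], [-0.065, 0.047], [-0.063, 0.05], [-0.061, 0.052], [-0.059, 0.055], [-0.057, 0.057], [-0.055, 0.059], [-0.052, 0.061], [-0.05, 0.063], [-0.047, 0.065], [-0.044, 0.067], [-0.042, 0.069], [-0.039, 0.071], [-0.036, 0.072], [-0.033, 0.073], [-0.03, 0.075], [-0.027, 0.076], [-0.024, 0.077], [-0.021, 0.078], [-0.018, 0.079], [-0.015, 0.079], [-0.011, 0.08], [-0.008, 0.08], [-0.005, 0.08], [-0.002, 0.081]]
```

```bash
python3 -m crank '[[[0,-0.08,0.011],[0,0,0]],[[0,-0.079,0.015],[0,0,0]],[[0,-0.079,0.018],[0,0,0]],[[0,-0.078,0.021],[0,0,0]],[[0,-0.077,0.024],[0,0,0]],[[0,-0.076,0.027],[0,0,0]],[[0,-0.075,0.03],[0,0,0]],[[0,-0.073,0.033],[0,0,0]],[[0,-0.072,0.036],[0,0,0]],[[0,-0.071,0.039],[0,0,0]],[[0,-0.069,0.042],[0,0,0]],[[0,-0.067,0.044],[0,0,0]]]'
python3 - <<'E'
from plan import *
o=bot.get_obs();p=o['tcp_pos'][:2]-O;x=p@PX;z=o['tcp_pos'][2]+19;print(x,p@PY,np.hypot(120-x,z-60),np.arctan2(z-60,120-x),'exp b',1.45*2/3,o['force'])
E
```

```text
time: 24.65
tcp_pos: [502.6, 281.8, 238.4]
tcp_rot: [0.678, 0.735, -0.0, 0.0]
force: [4.7, -3.0, -0.6]
finger_gap: 12.6
grasp_force: 35.9
-16.99432949869944 -0.08379506395623706 240.25078376597997 0.9640301514735355 exp b 0.9666666666666667 [ 4.66031352 -3.0419597  -0.61188591]
```

```bash
python3 -m crank '[[[0,-0.065,0.047],[0,0,0]],[[0,-0.063,0.05],[0,0,0]],[[0,-0.061,0.052],[0,0,0]],[[0,-0.059,0.055],[0,0,0]],[[0,-0.057,0.057],[0,0,0]],[[0,-0.055,0.059],[0,0,0]],[[0,-0.052,0.061],[0,0,0]],[[0,-0.05,0.063],[0,0,0]],[[0,-0.047,0.065],[0,0,0]],[[0,-0.044,0.067],[0,0,0]],[[0,-0.042,0.069],[0,0,0]],[[0,-0.039,0.071],[0,0,0]]]'
python3 -m crank '[[[0,-0.036,0.072],[0,0,0]],[[0,-0.033,0.073],[0,0,0]],[[0,-0.03,0.075],[0,0,0]],[[0,-0.027,0.076],[0,0,0]],[[0,-0.024,0.077],[0,0,0]],[[0,-0.021,0.078],[0,0,0]],[[0,-0.018,0.079],[0,0,0]],[[0,-0.015,0.079],[0,0,0]],[[0,-0.011,0.08],[0,0,0]],[[0,-0.008,0.07],[0,0,0]],[[0,-0.004,0.05],[0,0,0]],[[0,0,0],[0,0,0]]]'
cat >arc.py <<'E'
from plan import *
o=bot.get_obs();p=o['tcp_pos'][:2]-O;x=p@PX;z=o['tcp_pos'][2]+19;print('t',o['time'],'x',x,'z',z,p@PY,np.hypot(120-x,z-60),'b',np.arctan2(z-60,120-x),o['force'])
E
python3 arc.py
```

```text
time: 25.85
tcp_pos: [426.9, 275.8, 152.4]
tcp_rot: [0.678, 0.735, 0.0, 0.0]
force: [5.6, -2.0, 3.9]
finger_gap: 12.4
grasp_force: 35.6
time: 27.05
tcp_pos: [400.5, 273.7, 55.4]
tcp_rot: [0.678, 0.735, 0.001, 0.0]
force: [8.0, -2.6, 5.2]
finger_gap: 12.6
grasp_force: 36.8
t 27.05 x -119.39945188439948 z 74.40301640158664 0.17460626380445207 239.83232568612445 b 0.060090681957719244 [ 8.01171701 -2.64559111  5.21776396]
```

```bash
python3 -m crank '[[[0,0,0.025],[0,0,0]],[[0,0,0.025],[0,0,0]],[[0,0,0.02],[0,0,0]],[[0,0,0.015],[0,0,0]],[[0,0,0.01],[0,0,0]],[[0,0,0],[0,0,0]]]'
python3 arc.py
```

```text
time: 27.65
tcp_pos: [400.1, 273.7, 44.4]
tcp_rot: [0.678, 0.735, 0.0, 0.0]
force: [3.3, -1.6, 6.5]
finger_gap: 12.7
grasp_force: 37.0
t 27.65 x -119.77940334599795 z 63.35312533858405 0.1724789300873078 239.802847602982 b 0.01398329773321301 [ 3.31608015 -1.5833265   6.50286949]
```

```bash
python3 -m crank '[[[0,0,0.01],[0,0,0]],[[0,0,0.01],[0,0,0]],[[0,0,0],[0,0,0]]]'
python3 -m crank '[[[0,0,0.01],[0,0,0]],[[0,0,0],[0,0,0]],[[0,0,0],[0,0,0]]]'
python3 arc.py
```

```text
time: 27.95
tcp_pos: [400.1, 273.7, 42.2]
tcp_rot: [0.678, 0.735, 0.0, 0.0]
force: [3.0, -2.7, 9.0]
finger_gap: 12.6
grasp_force: 37.2
time: 28.25
tcp_pos: [400.1, 273.7, 41.6]
tcp_rot: [0.678, 0.735, 0.0, 0.0]
force: [-2.0, -5.9, 20.7]
finger_gap: 12.5
grasp_force: 38.5
t 28.25 x -119.75944217336863 z 60.579489354266386 0.25354844683244127 239.7601424740914 b 0.0024169568489808167 [-1.96067723 -5.93429268 20.72806888]
```

```bash
python3 -m crank '[[[0,0,0],[0,0,0]],[[0,0,0],[0,0,0]],[[0,0,0],[0,0,0]],[[0,0,0],[0,0,0]],[[0,0,0],[0,0,0]],[[0,0,0],[0,0,0]],[[0,0,0],[0,0,0]],[[0,0,0],[0,0,0]],[[0,0,0],[0,0,0]],[[0,0,0],[0,0,0]],[[0,0,0],[0,0,0]]]'
python3 -m crank '[[[0,0,0],[0,0,0]],[[0,0,0],[0,0,0]],[[0,0,0],[0,0,0]],[[0,0,0],[0,0,0]],[[0,0,0],[0,0,0]],[[0,0,0],[0,0,0]],[[0,0,0],[0,0,0]],[[0,0,0],[0,0,0]],[[0,0,0],[0,0,0]],[[0,0,0],[0,0,0]]]'
python3 arc.py
python3 - <<'E'
import numpy as np
b=np.linspace(0,1.45,49);x=120-240*np.cos(b);z=60+240*np.sin(b)
q=np.c_[np.diff(x)/120,-np.diff(z)/120].round(3)
for i in range(0,48,12): print(q[i:i+12].tolist())
E
```

```text
time: 29.35
tcp_pos: [400.1, 273.7, 41.6]
tcp_rot: [0.678, 0.735, 0.0, 0.0]
force: [-1.9, -5.9, 19.8]
finger_gap: 12.7
grasp_force: 38.5
time: 30.35
tcp_pos: [400.1, 273.7, 41.6]
tcp_rot: [0.678, 0.735, 0.0, 0.0]
force: [-1.5, -4.9, 19.9]
finger_gap: 12.7
grasp_force: 38.5
t 30.35 x -119.764718475327 z 60.59041481754043 0.24669222570682506 239.76544541532584 b 0.00246247082521559 [-1.46396963 -4.88915519 19.89827026]
[[0.001, -0.06], [0.003, -0.06], [0.005, -0.06], [0.006, -0.06], [0.008, -0.06], [0.01, -0.06], [0.012, -0.059], [0.014, -0.059], [0.015, -0.058], [0.017, -0.058], [0.019, -0.057], [0.021, -0.057]]
[[0.022, -0.056], [0.024, -0.055], [0.026, -0.055], [0.027, -0.054], [0.029, -0.053], [0.03, -0.052], [0.032, -0.051], [0.034, -0.05], [0.035, -0.049], [0.037, -0.048], [0.038, -0.047], [0.039, -0.046]]
[[0.041, -0.045], [0.042, -0.043], [0.043, -0.042], [0.045, -0.041], [0.046, -0.039], [0.047, -0.038], [0.048, -0.037], [0.049, -0.035], [0.05, -0.034], [0.051, -0.032], [0.052, -0.03], [0.053, -0.029]]
[[0.054, -0.027], [0.055, -0.026], [0.055, -0.024], [0.056, -0.022], [0.057, -0.021], [0.057, -0.019], [0.058, -0.017], [0.058, -0.015], [0.059, -0.014], [0.059, -0.012], [0.06, -0.01], [0.06, -0.008]]
```

Pressed and held for about 2.2 s. Now the controlled rise.

```bash
python3 -m crank '[[[0,0.001,-0.02],[0,0,0]],[[0,0.001,-0.04],[0,0,0]],[[0,0.003,-0.06],[0,0,0]],[[0,0.005,-0.06],[0,0,0]],[[0,0.006,-0.06],[0,0,0]],[[0,0.008,-0.06],[0,0,0]],[[0,0.01,-0.06],[0,0,0]],[[0,0.012,-0.059],[0,0,0]],[[0,0.014,-0.059],[0,0,0]],[[0,0.015,-0.058],[0,0,0]],[[0,0.017,-0.058],[0,0,0]],[[0,0.019,-0.057],[0,0,0]]]'
python3 -m crank '[[[0,0.021,-0.057],[0,0,0]],[[0,0.022,-0.056],[0,0,0]],[[0,0.024,-0.055],[0,0,0]],[[0,0.026,-0.055],[0,0,0]],[[0,0.027,-0.054],[0,0,0]],[[0,0.029,-0.053],[0,0,0]],[[0,0.03,-0.052],[0,0,0]],[[0,0.032,-0.051],[0,0,0]],[[0,0.034,-0.05],[0,0,0]],[[0,0.035,-0.049],[0,0,0]],[[0,0.037,-0.048],[0,0,0]],[[0,0.038,-0.047],[0,0,0]]]'
python3 arc.py
python3 -m crank '[[[0,0.039,-0.046],[0,0,0]],[[0,0.041,-0.045],[0,0,0]],[[0,0.042,-0.043],[0,0,0]],[[0,0.043,-0.042],[0,0,0]],[[0,0.045,-0.041],[0,0,0]],[[0,0.046,-0.039],[0,0,0]],[[0,0.047,-0.038],[0,0,0]],[[0,0.048,-0.037],[0,0,0]],[[0,0.049,-0.035],[0,0,0]],[[0,0.05,-0.034],[0,0,0]],[[0,0.051,-0.032],[0,0,0]],[[0,0.052,-0.03],[0,0,0]]]'
python3 arc.py
```

```text
time: 31.55
tcp_pos: [414.1, 274.8, 119.7]
tcp_rot: [0.678, 0.735, 0.001, 0.0]
force: [7.3, 3.7, 0.3]
finger_gap: 12.6
grasp_force: 38.3
time: 32.75
tcp_pos: [457.8, 278.4, 193.5]
tcp_rot: [0.678, 0.735, 0.001, 0.001]
force: [28.5, 10.0, -24.0]
finger_gap: 12.5
grasp_force: 38.4
t 32.75 x -61.88899586438101 z 212.46844150131045 0.13014097758635845 237.33990913959528 b 0.6976328781505025 [ 28.53076566  10.01659474 -24.02769163]
time: 33.95
tcp_pos: [522.2, 283.8, 248.3]
tcp_rot: [0.678, 0.735, -0.001, -0.001]
force: [9.2, 6.8, -15.9]
finger_gap: 13.0
grasp_force: 36.7
t 33.95 x 2.7073943987911724 z 267.3052068144042 0.2358878311176441 238.18691001203996 b 1.0559060629205033 [  9.17137031   6.77220663 -15.86621841]
```

```bash
python3 -m crank '[[[0,0.049,-0.033],[0,0,0]],[[0,0.05,-0.032],[0,0,0]],[[0,0.054,-0.028],[0,0,0]],[[0,0.055,-0.026],[0,0,0]],[[0,0.055,-0.024],[0,0,0]],[[0,0.056,-0.022],[0,0,0]],[[0,0.057,-0.021],[0,0,0]],[[0,0.057,-0.019],[0,0,0]],[[0,0.058,-0.017],[0,0,0]],[[0,0.058,-0.015],[0,0,0]]]'
python3 arc.py
```

```text
time: 34.95
tcp_pos: [587.3, 289.3, 275.2]
tcp_rot: [0.677, 0.736, -0.002, -0.002]
force: [3.2, 8.2, -22.1]
finger_gap: 12.5
grasp_force: 34.5
t 34.95 x 68.11246424314416 z 294.21689418529195 0.456774503166382 239.89553953486347 b 1.3527811534141028 [  3.20633383   8.24962998 -22.12307379]
```

```bash
python3 -m crank '[[[0,0.05,-0.004],[0,0,0]],[[0,0.05,-0.004],[0,0,0]],[[0,0.045,-0.003],[0,0,0]],[[0,0.02,-0.002],[0,0,0]],[[0,0,0],[0,0,0]],[[0,0,0],[0,0,0]]]'
python3 arc.py
```

```text
time: 35.55
tcp_pos: [607.0, 291.1, 279.2]
tcp_rot: [0.677, 0.736, -0.001, -0.001]
force: [-1.1, 5.9, -1.3]
finger_gap: 12.5
grasp_force: 36.0
t 35.55 x 87.82235275503037 z 298.19541753989637 0.5806321848389808 240.35901880151548 b 1.4365199187499371 [-1.14042494  5.91317623 -1.33598206]
```

```bash
python3 -m crank '[[[0,0.01,-0.001],[0,0,0]],[[0,0.01,0],[0,0,0]],[[0,0.008,0],[0,0,0]],[[0,0,0],[0,0,0]],[[0,0,0],[0,0,0]]]'
python3 arc.py
```

```text
time: 36.05
tcp_pos: [610.2, 291.4, 279.6]
tcp_rot: [0.677, 0.736, -0.0, -0.001]
force: [-1.3, 5.3, 1.3]
finger_gap: 12.7
grasp_force: 36.2
t 36.05 x 91.07782152147742 z 298.5819972090711 0.5984439027757883 240.32865372279838 b 1.4501596525413092 [-1.32429226  5.31198796  1.28162664]
```

```bash
python3 -m crank '[[[0,0,0],[0,0,0]],[[0,0,0],[0,0,0]],[[0,0,0],[0,0,0]],[[0,0,0],[0,0,0]],[[0,0,0],[0,0,0]]]' 0.6 35
python3 -m crank '[[[0,0,-0.05],[0,0,0]],[[0,0,-0.15],[0,0,0]],[[0,0,-0.2],[0,0,0]],[[0,0,-0.2],[0,0,0]],[[0,-0.2,0],[0,0,0]],[[0,-0.3,0],[0,0,0]],[[0,-0.3,0],[0,0,0]],[[0,-0.3,0],[0,0,0]],[[0,-0.3,0],[0,0,0]],[[0,-0.3,0],[0,0,0]],[[0,-0.2,0],[0,0,0]],[[0,0,0],[0,0,0]]]'
python3 -m crank '[[[0,0,0],[0,0,-0.09]],[[0,0,0],[0,0,-0.09]],[[0,0,0],[0,0,-0.09]],[[0,0,0],[0,0,-0.09]],[[0,0,0],[0,0,-0.09]],[[0,0,0],[0,0,-0.09]],[[0,0,0],[0,0,-0.09]],[[0,0,0],[0,0,-0.09]],[[0,0,0],[0,0,-0.09]],[[0,0,0],[0,0,-0.09]],[[0,0,0],[0,0,-0.09]],[[0,0,0],[0,0,-0.01]]]'
python3 - <<'E'
from h import *
im=cams.get_image('top');print('press',grips(im,z=45,roi=(230,330,130,270)))
save(im,'press3.png',95,545,190,390,1.7)
print(bot.get_obs()['joint_pos'].round(2))
E
python3 plan.py p 0 75 110
```

```text
time: 36.55
tcp_pos: [610.8, 290.7, 279.8]
tcp_rot: [0.678, 0.735, -0.0, 0.0]
force: [1.0, 0.0, 0.1]
finger_gap: 50.9
grasp_force: 0.0
time: 37.75
tcp_pos: [381.3, 272.1, 353.6]
tcp_rot: [0.677, 0.736, 0.001, 0.0]
force: [-0.2, -0.6, -0.4]
finger_gap: 51.6
grasp_force: 0.0
time: 38.95
tcp_pos: [384.0, 272.2, 352.0]
tcp_rot: [-0.042, 0.999, -0.0, 0.0]
force: [0.7, 0.7, -0.5]
finger_gap: 51.2
grasp_force: 0.0
press {'red': (array([525.7, 206.7]), array([31.7, 89.5]), 4.7), 'yellow': (array([511.4, 356.1]), array([28. , 87.6]), 3.9), 'green': (array([517.4, 281.7]), array([30.9, 85.9]), 3.4)}
[ 0.45 -0.08  1.44 -0.    1.79 -1.2 ]
target [513.4 358. ]
t 39.0 pos [384.  272.2 352. ] F [ 0.7  0.6 -1. ] gap 51.0 | turn [-0.     0.    -0.001] shift [-1.133  0.624  2.017]
```

View pics/press3.png

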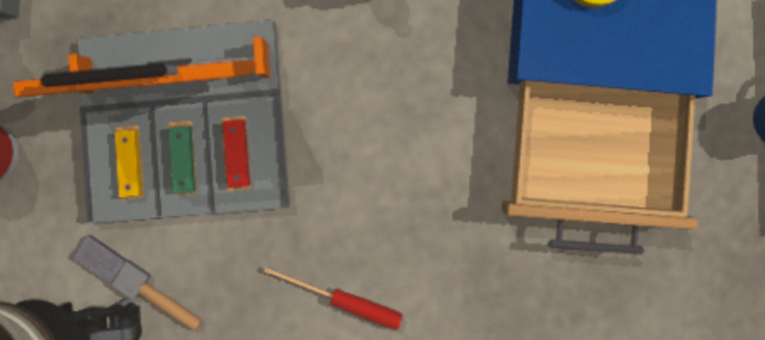

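The plate is fully up and all the grips are still in their lanes. Now red goes first.

```bash
python3 plan.py p 0 -75 110
python3 -m crank '[[[-0.1,-0.05,0.2],[0,0,0]],[[-0.1,-0.06,0.2],[0,0,0]],[[-0.13,-0.07,0.24],[0,0,0]],[[-0.13,-0.07,0.24],[0,0,0]],[[-0.13,-0.07,0.24],[0,0,0]],[[-0.13,-0.07,0.24],[0,0,0]],[[-0.13,-0.07,0.24],[0,0,0]],[[-0.13,-0.07,0.24],[0,0,0]],[[-0.1,-0.06,0.18],[0,0,0]],[[-0.06,-0.04,0],[0,0,0]],[[0,0,0],[0,0,0]]]' 0.5
python3 plan.py p 0 -75 31
```

```text
target [525.6 208.6]
t 39.0 pos [384.  272.2 352. ] F [ 0.7  0.6 -1. ] gap 51.0 | turn [-0.     0.    -0.001] shift [-1.133 -0.626  2.017]
time: 40.1
tcp_pos: [526.9, 207.6, 109.9]
tcp_rot: [-0.039, 0.999, -0.0, -0.0]
force: [0.0, 0.3, 0.4]
finger_gap: 42.9
grasp_force: 0.0
target [525.6 208.6]
t 40.1 pos [526.9 207.6 109.9] F [0.  0.3 0.4] gap 42.9 | turn [-0.    -0.    -0.002] shift [0.01  0.009 0.658]
```

```bash
python3 -m crank '[[[0.01,0.005,0.2],[0,0,0]],[[0,0,0.2],[0,0,0]],[[0,0,0.17],[0,0,0]],[[0,0,0.08],[0,0,0]],[[0,0,0],[0,0,0]]]'
python3 -m crank '[[[0,0,0],[0,0,0]],[[0,0,0],[0,0,0]],[[0,0,0],[0,0,0]],[[0,0,0],[0,0,0]],[[0,0,0],[0,0,0]]]' 0 40
python3 -m crank '[[[0,0,-0.1],[0,0,0]],[[0,0,-0.2],[0,0,0]],[[0,0,-0.2],[0,0,0]],[[0,0,-0.2],[0,0,0]],[[0,0,-0.15],[0,0,0]],[[0,0,0],[0,0,0]]]'
python3 plan.py d -25 -60 130
```

```text
time: 40.6
tcp_pos: [524.6, 208.8, 31.7]
tcp_rot: [-0.041, 0.999, -0.0, -0.0]
force: [1.0, -0.1, 0.8]
finger_gap: 42.6
grasp_force: 0.0
time: 41.1
tcp_pos: [525.6, 208.9, 33.2]
tcp_rot: [-0.041, 0.999, 0.0, 0.001]
force: [-1.2, 0.6, 8.6]
finger_gap: 26.8
grasp_force: 40.5
time: 41.7
tcp_pos: [526.0, 208.9, 137.3]
tcp_rot: [-0.041, 0.999, 0.0, 0.003]
force: [0.6, 0.2, -0.9]
finger_gap: 26.5
grasp_force: 39.5
target [ 522.8 -350. ]
t 41.7 pos [526.  208.9 137.3] F [ 0.6  0.2 -0.9] gap 26.5 | turn [0.001 0.003 0.109] shift [-0.387 -4.641  0.061]
```

```bash
python3 -m crank '[[[0,0,0],[0,0,0.055]],[[0,0,0],[0,0,0.054]],[[-0.02,-0.2,0],[0,0,0]],[[-0.02,-0.28,0],[0,0,0]],[[-0.023,-0.28,0],[0,0,0]],[[-0.023,-0.28,0],[0,0,0]],[[-0.023,-0.28,0],[0,0,0]],[[-0.023,-0.28,0],[0,0,0]],[[-0.023,-0.28,0],[0,0,0]],[[-0.023,-0.28,0],[0,0,0]],[[-0.023,-0.28,0],[0,0,0]],[[-0.023,-0.28,0],[0,0,0]]]'
python3 -m crank '[[[-0.023,-0.28,0],[0,0,0]],[[-0.023,-0.28,0],[0,0,0]],[[-0.023,-0.28,0],[0,0,0]],[[-0.023,-0.28,0],[0,0,0]],[[-0.023,-0.28,0],[0,0,0]],[[-0.023,-0.28,0],[0,0,0]],[[-0.023,-0.2,0],[0,0,0]],[[-0.02,-0.04,0],[0,0,0]],[[0,0,0],[0,0,0]],[[0,0,0],[0,0,0]]]'
python3 plan.py d -25 -60 30
```

```text
time: 42.9
tcp_pos: [522.1, -120.3, 133.6]
tcp_rot: [0.045, 0.999, -0.0, -0.0]
force: [0.0, -0.2, -0.2]
finger_gap: 26.8
grasp_force: 39.6
time: 43.9
tcp_pos: [523.5, -349.5, 133.4]
tcp_rot: [0.044, 0.999, 0.0, -0.0]
force: [0.2, 0.7, -0.9]
finger_gap: 27.2
grasp_force: 39.6
target [ 522.8 -350. ]
t 43.9 pos [ 523.5 -349.5  133.4] F [ 0.2  0.7 -0.9] gap 27.2 | turn [ 0. -0.  0.] shift [ 0.006 -0.005  0.862]
```

```bash
python3 -m crank '[[[0,0,0.15],[0,0,0]],[[0,0,0.2],[0,0,0]],[[0,0,0.2],[0,0,0]],[[0,0,0.17],[0,0,0]],[[0,0,0.08],[0,0,0]],[[0,0,0.05],[0,0,0]],[[0,0,0],[0,0,0]],[[0,0,0],[0,0,0]]]'
python3 -m crank '[[[0,0,0],[0,0,0]],[[0,0,0],[0,0,0]],[[0,0,0],[0,0,0]],[[0,0,0],[0,0,0]]]' 0.5
python3 -m crank '[[[0,0,-0.1],[0,0,0]],[[0,0,-0.2],[0,0,0]],[[0,0,-0.2],[0,0,0]],[[0,0,-0.2],[0,0,0]],[[0,0,-0.1],[0,0,0]],[[0,0,0],[0,0,0]]]'
python3 - <<'E'
from h import *
im=cams.get_image('top');print('press',grips(im,z=45,roi=(230,330,130,270)))
E
python3 plan.py p 0 0 110
```

```text
time: 44.7
tcp_pos: [523.9, -350.5, 32.5]
tcp_rot: [0.045, 0.999, -0.0, 0.0]
force: [-0.4, -0.3, -0.4]
finger_gap: 27.1
grasp_force: 39.6
time: 45.1
tcp_pos: [523.5, -350.5, 31.7]
tcp_rot: [0.045, 0.999, -0.0, 0.0]
force: [0.0, 0.0, 0.2]
finger_gap: 43.1
grasp_force: 0.0
time: 45.7
tcp_pos: [524.1, -350.9, 129.5]
tcp_rot: [0.045, 0.999, -0.001, 0.001]
force: [0.2, 0.4, 0.4]
finger_gap: 42.9
grasp_force: 0.0
press {'yellow': (array([511.4, 356. ]), array([27.9, 87.6]), 4.0), 'green': (array([517.9, 281.6]), array([30.8, 87.1]), 3.7)}
target [519.5 283.3]
t 45.8 pos [ 523.6 -350.5  127.9] F [ 0.  -0.1 -1.3] gap 42.9 | turn [-0.     0.    -0.109] shift [-0.398  5.267  0.149]
```

```bash
python3 -m crank '[[[0,0,0],[0,0,-0.055]],[[0,0,0],[0,0,-0.054]],[[-0.02,0.25,0],[0,0,0]],[[-0.02,0.28,0],[0,0,0]],[[-0.02,0.28,0],[0,0,0]],[[-0.02,0.28,0],[0,0,0]],[[-0.02,0.28,0],[0,0,0]],[[-0.02,0.28,0],[0,0,0]],[[-0.02,0.28,0],[0,0,0]],[[-0.02,0.28,0],[0,0,0]],[[-0.02,0.28,0],[0,0,0]],[[-0.02,0.28,0],[0,0,0]]]'
python3 -m crank '[[[-0.02,0.28,0],[0,0,0]],[[-0.02,0.28,0],[0,0,0]],[[-0.02,0.28,0],[0,0,0]],[[-0.02,0.28,0],[0,0,0]],[[-0.02,0.28,0],[0,0,0]],[[-0.02,0.28,0],[0,0,0]],[[-0.03,0.28,0],[0,0,0]],[[-0.03,0.28,0],[0,0,0]],[[-0.02,0.25,0],[0,0,0]],[[0,0,0],[0,0,0]],[[0,0,0],[0,0,0]]]'
python3 plan.py p 0 0 33
```

```text
time: 46.95
tcp_pos: [519.5, -15.7, 126.1]
tcp_rot: [-0.041, 0.999, 0.0, -0.001]
force: [1.0, 0.3, 0.3]
finger_gap: 42.8
grasp_force: 0.0
time: 48.05
tcp_pos: [519.1, 282.8, 125.9]
tcp_rot: [-0.041, 0.999, -0.001, -0.001]
force: [-0.2, -0.7, -0.4]
finger_gap: 42.6
grasp_force: 0.0
target [519.5 283.3]
t 48.0 pos [519.1 282.8 125.9] F [-0.2 -0.7 -0.4] gap 42.6 | turn [-0.001 -0.001  0.001] shift [-0.004  0.004  0.774]
```

```bash
python3 -m crank '[[[0,0,0.2],[0,0,0]],[[0,0,0.2],[0,0,0]],[[0,0,0.2],[0,0,0]],[[0,0,0.13],[0,0,0]],[[0,0,0.05],[0,0,0]],[[0,0,0],[0,0,0]]]'
python3 -m crank '[[[0,0,0],[0,0,0]],[[0,0,0],[0,0,0]],[[0,0,0],[0,0,0]],[[0,0,0],[0,0,0]],[[0,0,0],[0,0,0]]]' 0 40
python3 -m crank '[[[0,0,-0.1],[0,0,0]],[[0,0,-0.2],[0,0,0]],[[0,0,-0.2],[0,0,0]],[[0,0,-0.2],[0,0,0]],[[0,0,-0.15],[0,0,0]],[[0,0,0],[0,0,0]]]'
python3 plan.py d -25 0 130
```

```text
time: 48.65
tcp_pos: [519.5, 281.7, 33.0]
tcp_rot: [-0.04, 0.999, -0.0, -0.001]
force: [0.0, 0.5, -0.4]
finger_gap: 42.4
grasp_force: 0.0
time: 49.15
tcp_pos: [520.3, 282.7, 34.8]
tcp_rot: [-0.041, 0.999, 0.0, 0.001]
force: [-0.6, -1.8, 6.7]
finger_gap: 26.9
grasp_force: 40.5
time: 49.75
tcp_pos: [520.8, 283.1, 139.4]
tcp_rot: [-0.041, 0.999, 0.001, 0.002]
force: [0.0, -0.2, 0.8]
finger_gap: 26.6
grasp_force: 39.6
target [ 528.1 -290.3]
t 49.8 pos [520.8 283.1 139.4] F [ 0.  -0.2  0.8] gap 26.6 | turn [0.001 0.003 0.109] shift [-0.486 -4.754  0.078]
```

```bash
python3 -m crank '[[[0,0,0],[0,0,0.055]],[[0,0,0],[0,0,0.054]],[[-0.02,-0.2,0],[0,0,0]],[[-0.02,-0.28,0],[0,0,0]],[[-0.02,-0.28,0],[0,0,0]],[[-0.03,-0.28,0],[0,0,0]],[[-0.03,-0.28,0],[0,0,0]],[[-0.03,-0.28,0],[0,0,0]],[[-0.03,-0.28,0],[0,0,0]],[[-0.03,-0.28,0],[0,0,0]],[[-0.03,-0.28,0],[0,0,0]],[[-0.03,-0.28,0],[0,0,0]]]'
python3 -m crank '[[[-0.03,-0.28,0],[0,0,0]],[[-0.03,-0.28,0],[0,0,0]],[[-0.03,-0.28,0],[0,0,0]],[[-0.03,-0.28,0],[0,0,0]],[[-0.03,-0.28,0],[0,0,0]],[[-0.03,-0.28,0],[0,0,0]],[[-0.03,-0.25,0],[0,0,0]],[[0,-0.1,0],[0,0,0]],[[0,0,0],[0,0,0]],[[0,0,0],[0,0,0]]]'
python3 plan.py d -25 0 32
```

```text
time: 50.95
tcp_pos: [522.5, -46.6, 135.7]
tcp_rot: [0.045, 0.999, 0.0, -0.0]
force: [0.6, 0.3, 1.0]
finger_gap: 26.9
grasp_force: 39.6
time: 51.95
tcp_pos: [526.1, -289.5, 135.6]
tcp_rot: [0.045, 0.999, 0.0, -0.0]
force: [-0.1, 0.0, -0.5]
finger_gap: 26.9
grasp_force: 39.7
target [ 528.1 -290.3]
t 52.0 pos [ 526.1 -289.5  135.6] F [-0.1  0.  -0.5] gap 26.9 | turn [ 0. -0. -0.] shift [-0.017 -0.005  0.863]
```

```bash
python3 -m crank '[[[0,0,0.15],[0,0,0]],[[0,0,0.2],[0,0,0]],[[0,0,0.2],[0,0,0]],[[0,0,0.17],[0,0,0]],[[0,0,0.08],[0,0,0]],[[0,0,0.06],[0,0,0]],[[0,0,0],[0,0,0]],[[0,0,0],[0,0,0]]]'
python3 -m crank '[[[0,0,0],[0,0,0]],[[0,0,0],[0,0,0]],[[0,0,0],[0,0,0]],[[0,0,0],[0,0,0]]]' 0.5
python3 -m crank '[[[0,0,-0.1],[0,0,0]],[[0,0,-0.2],[0,0,0]],[[0,0,-0.2],[0,0,0]],[[0,0,-0.2],[0,0,0]],[[0,0,-0.1],[0,0,0]],[[0,0,0],[0,0,0]]]'
python3 - <<'E'
from h import *
im=cams.get_image('top');print('press',grips(im,z=45,roi=(230,330,130,270)))
E
python3 plan.py p 0 75 130
```

```text
time: 52.75
tcp_pos: [526.7, -290.2, 33.5]
tcp_rot: [0.045, 0.999, -0.0, 0.0]
force: [0.7, -0.9, 0.3]
finger_gap: 27.2
grasp_force: 39.7
time: 53.15
tcp_pos: [526.3, -290.3, 32.8]
tcp_rot: [0.045, 0.999, -0.0, 0.0]
force: [-0.3, -0.3, 0.2]
finger_gap: 42.5
grasp_force: 0.0
time: 53.75
tcp_pos: [526.9, -290.7, 130.7]
tcp_rot: [0.045, 0.999, -0.001, 0.001]
force: [1.0, -0.8, -1.2]
finger_gap: 42.9
grasp_force: 0.0
press {'yellow': (array([532.8, 369.8]), array([28.7, 76.4]), 1.1)}
target [513.4 358. ]
t 53.8 pos [ 526.4 -290.3  129. ] F [ 0.   0.7 -0. ] gap 43.2 | turn [-0.     0.    -0.109] shift [-0.335  5.394 -0.008]
```

The yellow grip has been knocked aside. I'll look at it.

```bash
python3 - <<'E'
from h import *
im=cams.get_image('top');print('press',grips(im,z=45,roi=(230,330,130,270)))
save(im,'press4.png',110,260,210,330,5)
E
```

```text
press {'yellow': (array([532.3, 369.7]), array([28.4, 76.7]), 4.2)}
```

View pics/press4.png

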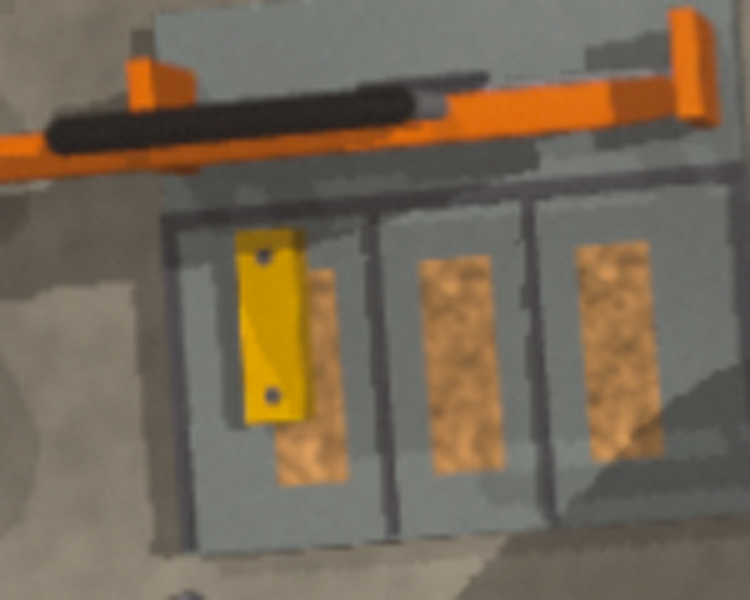

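Yellow is still flat in its lane, shifted: corners (236,230), (302,228), (308,420), (247,423) in the crop.

```bash
python3 - <<'E'
from plan import *
q=w('top',np.array([[236,230],[302,228],[308,420],[247,423]])/5+[110,210],45)[:,:2]
c=q.mean(0);l=(q[0]+q[1]-q[2]-q[3])/2;print(c,np.hypot(*l),np.degrees(np.arctan2(l[1],l[0])),(c-O)@PX,(c-O)@PY)
E
python3 plan.py p 25 85 130
```

```text
[536.32046485 368.40658434] 89.15378802122326 3.5947845118561896 23.737410725896193 83.44216001195511
target [537.5 370.1]
t 53.9 pos [ 526.  -290.1  128. ] F [-0.3  0.3 -0.9] gap 42.6 | turn [ 0.    -0.    -0.109] shift [-0.546  5.475 -0.017]
```

```bash
python3 -m crank '[[[0,0,0],[0,0,-0.05]],[[0,0,0],[0,0,-0.05]],[[0,0.25,0],[0,0,0]],[[-0.02,0.28,0],[0,0,0]],[[-0.02,0.28,0],[0,0,0]],[[-0.02,0.28,0],[0,0,0]],[[-0.02,0.28,0],[0,0,0]],[[-0.02,0.28,0],[0,0,0]],[[-0.02,0.28,0],[0,0,0]],[[-0.02,0.28,0],[0,0,0]],[[-0.02,0.28,0],[0,0,0]],[[-0.02,0.28,0],[0,0,0]]]' 0.5
python3 -m crank '[[[-0.02,0.28,0],[0,0,0]],[[-0.02,0.28,0],[0,0,0]],[[-0.02,0.28,0],[0,0,0]],[[-0.02,0.28,0],[0,0,0]],[[-0.02,0.28,0],[0,0,0]],[[-0.02,0.28,0],[0,0,0]],[[-0.03,0.28,0],[0,0,0]],[[-0.03,0.28,0],[0,0,0]],[[-0.03,0.28,0],[0,0,0]],[[0,0.1,0],[0,0,0]],[[0,0,0],[0,0,0]],[[0,0,0],[0,0,0]]]'
python3 plan.py p 18 85 31
```

```text
time: 55.05
tcp_pos: [524.6, 44.2, 127.3]
tcp_rot: [-0.034, 0.999, 0.0, -0.001]
force: [0.9, -0.3, 0.0]
finger_gap: 42.9
grasp_force: 0.0
time: 56.25
tcp_pos: [528.9, 357.5, 127.6]
tcp_rot: [-0.034, 0.999, -0.001, -0.001]
force: [-0.4, -0.5, -0.4]
finger_gap: 42.8
grasp_force: 0.0
target [530.5 369.5]
t 56.2 pos [528.9 357.5 127.6] F [-0.4 -0.5 -0.4] gap 42.8 | turn [-0.001 -0.001 -0.009] shift [-0.021  0.099  0.805]
```

```bash
python3 -m crank '[[[-0.02,0.1,0],[0,0,0]],[[0,0,0.2],[0,0,0]],[[0,0,0.2],[0,0,0]],[[0,0,0.2],[0,0,0]],[[0,0,0.15],[0,0,0]],[[0,0,0.05],[0,0,0]],[[0,0,0],[0,0,0]]]'
python3 -m crank '[[[0,0,0],[0,0,0]],[[0,0,0],[0,0,0]],[[0,0,0],[0,0,0]],[[0,0,0],[0,0,0]],[[0,0,0],[0,0,0]]]' 0 40
python3 -m crank '[[[0,0,-0.1],[0,0,0]],[[0,0,-0.2],[0,0,0]],[[0,0,-0.2],[0,0,0]],[[0,0,-0.2],[0,0,0]],[[0.05,0,-0.15],[0,0,0]],[[0,0,0],[0,0,0]]]'
python3 plan.py d -25 60 130
```

```text
time: 56.95
tcp_pos: [530.8, 369.9, 32.2]
tcp_rot: [-0.033, 0.999, -0.0, -0.0]
force: [-0.3, -0.4, -0.2]
finger_gap: 42.9
grasp_force: 0.0
time: 57.45
tcp_pos: [531.4, 370.6, 33.9]
tcp_rot: [-0.034, 0.999, 0.0, 0.001]
force: [-0.3, -0.7, 6.3]
finger_gap: 26.8
grasp_force: 40.7
time: 58.05
tcp_pos: [525.4, 370.6, 138.4]
tcp_rot: [-0.034, 0.999, 0.001, 0.002]
force: [0.2, -0.3, 0.2]
finger_gap: 26.9
grasp_force: 39.9
target [ 533.4 -230.5]
t 58.0 pos [525.4 370.6 138.4] F [ 0.2 -0.3  0.2] gap 26.9 | turn [0.001 0.003 0.1  ] shift [-0.512 -4.983  0.07 ]
```

```bash
python3 -m crank '[[[0,0,0],[0,0,0.05]],[[0,0,0],[0,0,0.05]],[[0,-0.2,0],[0,0,0]],[[-0.02,-0.28,0],[0,0,0]],[[-0.02,-0.28,0],[0,0,0]],[[-0.03,-0.28,0],[0,0,0]],[[-0.03,-0.28,0],[0,0,0]],[[-0.03,-0.28,0],[0,0,0]],[[-0.03,-0.28,0],[0,0,0]],[[-0.03,-0.28,0],[0,0,0]],[[-0.03,-0.28,0],[0,0,0]],[[-0.03,-0.28,0],[0,0,0]]]'
python3 -m crank '[[[-0.03,-0.28,0],[0,0,0]],[[-0.03,-0.28,0],[0,0,0]],[[-0.03,-0.28,0],[0,0,0]],[[-0.03,-0.28,0],[0,0,0]],[[-0.03,-0.28,0],[0,0,0]],[[-0.03,-0.28,0],[0,0,0]],[[-0.02,-0.28,0],[0,0,0]],[[0,-0.28,0],[0,0,0]],[[0,0,0],[0,0,0]],[[0,0,0],[0,0,0]]]'
python3 plan.py d -28 60 32
```

```text
time: 59.25
tcp_pos: [525.2, 40.8, 134.4]
tcp_rot: [0.045, 0.999, -0.0, -0.0]
force: [0.2, -1.0, -0.2]
finger_gap: 26.8
grasp_force: 39.9
time: 60.25
tcp_pos: [525.1, -228.1, 134.2]
tcp_rot: [0.045, 0.999, 0.0, -0.0]
force: [-0.8, -0.3, 0.3]
finger_gap: 26.9
grasp_force: 39.9
target [ 530.4 -230.2]
t 60.2 pos [ 525.1 -228.1  134.2] F [-0.8 -0.3  0.3] gap 26.9 | turn [ 0.    -0.001 -0.001] shift [-0.046 -0.014  0.851]
```

Now I'll place yellow, lift, and look at the drawer.

```bash
python3 -m crank '[[[-0.03,-0.01,0.15],[0,0,0]],[[0,0,0.2],[0,0,0]],[[0,0,0.2],[0,0,0]],[[0,0,0.17],[0,0,0]],[[0,0,0.08],[0,0,0]],[[0,0,0.05],[0,0,0]],[[0,0,0],[0,0,0]],[[0,0,0],[0,0,0]]]'
python3 -m crank '[[[0,0,0],[0,0,0]],[[0,0,0],[0,0,0]],[[0,0,0],[0,0,0]],[[0,0,0],[0,0,0]]]' 0.5
python3 -m crank '[[[0,0,-0.1],[0,0,0]],[[0,0,-0.2],[0,0,0]],[[0,0,-0.2],[0,0,0]],[[0,0,-0.2],[0,0,0]],[[0.2,0,-0.1],[0,0,0]],[[0.3,0,0],[0,0,0]],[[0.3,0,0],[0,0,0]],[[0.3,0,0],[0,0,0]],[[0.3,0,0],[0,0,0]],[[0,0,0],[0,0,0]]]'
python3 - <<'E'
from h import *
im=cams.get_image('top');save(im,'end1.png',290,530,190,390,3)
E
python3 plan.py d -190 0 110
```

```text
time: 61.05
tcp_pos: [529.3, -229.2, 33.5]
tcp_rot: [0.045, 0.999, -0.0, 0.0]
force: [0.1, -0.4, -0.5]
finger_gap: 26.6
grasp_force: 39.9
time: 61.45
tcp_pos: [529.0, -229.3, 32.9]
tcp_rot: [0.045, 0.999, -0.0, 0.0]
force: [0.4, 0.1, 0.2]
finger_gap: 43.0
grasp_force: 0.0
time: 62.45
tcp_pos: [358.9, -213.7, 129.6]
tcp_rot: [0.045, 0.999, -0.0, 0.0]
force: [0.2, -1.0, -1.0]
finger_gap: 42.5
grasp_force: 0.0
target [ 363.8 -275.6]
t 62.5 pos [ 360.6 -214.3  129.9] F [ 0.8 -0.   0.2] gap 42.9 | turn [-0.001  0.001 -0.001] shift [-0.071 -0.507  0.166]
```

View pics/end1.png

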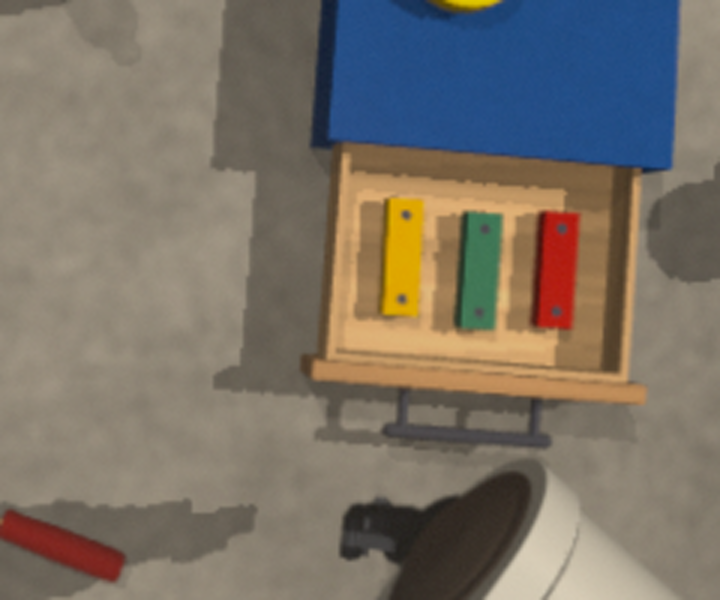

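All three grips lie in the drawer clear of the walls (yellow (403,257), green (480,270), red (556,270)). I'll close the fingers, go down in front of the handle and push.

```bash
python3 -m crank '[[[0.01,-0.25,0],[0,0,0]],[[0,-0.257,0],[0,0,0]],[[0,0,0],[0,0,0]],[[0,0,0.2],[0,0,0]],[[0,0,0.2],[0,0,0]],[[0,0,0.2],[0,0,0]],[[0,0,0.15],[0,0,0]],[[0,0,0],[0,0,0]],[[0,0,0],[0,0,0]]]' 0 40
python3 plan.py d -155 0 40
python3 -m crank '[[[-0.08,0,0],[0,0,0]],[[-0.08,0,0],[0,0,0]],[[-0.08,0,0],[0,0,0]],[[-0.08,0,0],[0,0,0]],[[-0.08,0,0],[0,0,0]],[[0,0,0],[0,0,0]]]'
```

```text
time: 63.4
tcp_pos: [355.5, -274.7, 39.4]
tcp_rot: [0.045, 0.999, -0.0, 0.0]
force: [0.1, -1.4, 0.4]
finger_gap: 0.3
grasp_force: 0.0
target [ 398.6 -278.7]
t 63.4 pos [ 355.5 -274.7   39.4] F [ 0.1 -1.4  0.4] gap 0.3 | turn [-0.  0. -0.] shift [-0.361 -0.002 -0.005]
time: 64.0
tcp_pos: [404.0, -279.1, 38.6]
tcp_rot: [0.044, 0.999, -0.0, 0.0]
force: [-0.2, -0.0, -0.2]
finger_gap: 0.0
grasp_force: 0.0
```

```bash
python3 -m crank '[[[-0.08,0,0],[0,0,0]],[[-0.08,0,0],[0,0,0]],[[-0.08,0,0],[0,0,0]],[[-0.08,0,0],[0,0,0]],[[-0.08,0,0],[0,0,0]],[[-0.08,0,0],[0,0,0]],[[-0.08,0,0],[0,0,0]],[[-0.08,0,0],[0,0,0]],[[-0.08,0,0],[0,0,0]],[[-0.08,0,0],[0,0,0]],[[-0.08,0,0],[0,0,0]],[[0,0,0],[0,0,0]]]'
python3 -m crank '[[[-0.04,0,0],[0,0,0]],[[-0.04,0,0],[0,0,0]],[[-0.03,0,0],[0,0,0]],[[0,0,0],[0,0,0]]]'
python3 - <<'E'
from h import *
im=cams.get_image('top');save(im,'end2.png',380,540,130,340,2.8)
E
python3 plan.py d -15 0 40
```

```text
time: 65.2
tcp_pos: [509.2, -288.6, 38.7]
tcp_rot: [0.045, 0.999, -0.0, 0.0]
force: [-0.5, 0.1, 0.1]
finger_gap: -0.0
grasp_force: 0.0
time: 65.6
tcp_pos: [521.5, -289.7, 38.8]
tcp_rot: [0.045, 0.999, -0.0, 0.0]
force: [0.2, 0.2, -0.4]
finger_gap: 0.0
grasp_force: 0.0
target [ 538.1 -291.2]
t 65.7 pos [ 521.3 -289.6   38.7] F [ 1.1 -0.3 -0.8] gap -0.1 | turn [-0.  0. -0.] shift [-0.14  -0.    -0.011]
```

View pics/end2.png

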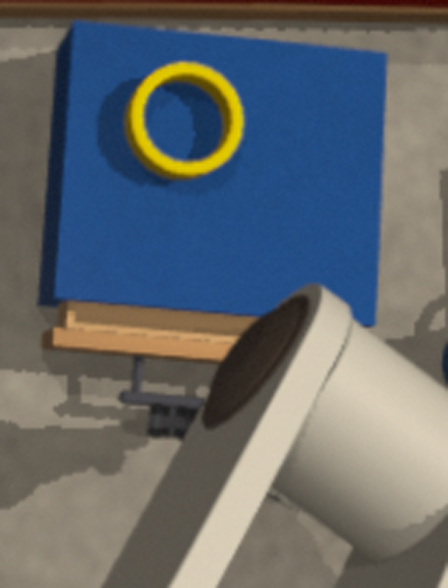

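The drawer is nearly shut, with the front still standing out roughly 20 mm. I'll push on gently until the force rises.

```bash
python3 -m crank '[[[-0.04,0,0],[0,0,0]],[[-0.04,0,0],[0,0,0]],[[-0.02,0,0],[0,0,0]],[[0,0,0],[0,0,0]]]'
python3 -m crank '[[[-0.02,0,0],[0,0,0]],[[-0.02,0,0],[0,0,0]],[[0,0,0],[0,0,0]]]'
python3 -m crank '[[[-0.015,0,0],[0,0,0]],[[0,0,0],[0,0,0]],[[0,0,0],[0,0,0]]]'
python3 plan.py d -15 0 40
```

```text
time: 66.05
tcp_pos: [533.5, -290.7, 38.6]
tcp_rot: [0.045, 0.999, -0.0, 0.0]
force: [-0.5, -0.6, 0.2]
finger_gap: -0.0
grasp_force: 0.0
time: 66.35
tcp_pos: [538.1, -291.1, 38.7]
tcp_rot: [0.045, 0.999, -0.0, 0.0]
force: [-0.0, -0.9, 1.3]
finger_gap: -0.1
grasp_force: 0.0
time: 66.65
tcp_pos: [539.7, -291.3, 38.7]
tcp_rot: [0.045, 0.999, -0.0, 0.0]
force: [-0.8, -0.8, 0.5]
finger_gap: -0.2
grasp_force: 0.0
target [ 538.1 -291.2]
t 66.7 pos [ 539.7 -291.3   38.7] F [-0.8 -0.8  0.5] gap -0.2 | turn [-0.  0. -0.] shift [ 0.013 -0.    -0.011]
```

```bash
python3 -m crank '[[[-0.015,0,0],[0,0,0]],[[-0.015,0,0],[0,0,0]],[[0,0,0],[0,0,0]]]'
python3 -m crank '[[[-0.01,0,0],[0,0,0]],[[-0.01,0,0],[0,0,0]],[[0,0,0],[0,0,0]]]' | grep -E 'pos|force'
```

```text
time: 66.95
tcp_pos: [543.4, -291.6, 38.7]
tcp_rot: [0.045, 0.999, -0.0, 0.0]
force: [-0.1, 0.3, 0.4]
finger_gap: 0.1
grasp_force: 0.0
tcp_pos: [544.6, -291.7, 38.6]
force: [-11.7, 1.3, 5.7]
grasp_force: 5.8
```

Contact at the stop. One small extra push, then I'll back off and check.

```bash
python3 -m crank '[[[-0.005,0,0],[0,0,0]],[[0,0,0],[0,0,0]]]' | grep -E 'pos|force'
python3 -m crank '[[[0.02,0,0],[0,0,0]],[[0.1,0,0],[0,0,0]],[[0.2,0,0],[0,0,0]],[[0.3,0,-0.1],[0,0,0]],[[0.3,0,-0.3],[0,0,0]],[[0.3,0,-0.3],[0,0,0]],[[0.1,0.3,-0.3],[0,0,0]],[[0,0.3,-0.3],[0,0,0]],[[0,0.3,0],[0,0,0]],[[0,0.3,0],[0,0,0]],[[0,0,0],[0,0,0]]]'
python3 - <<'E'
from h import *
im=cams.get_image('top');cv2.imwrite('pics/end3.png',im[:,:,::-1])
E
```

```text
tcp_pos: [544.7, -291.7, 38.5]
force: [-15.9, 1.6, 8.7]
grasp_force: 8.2
time: 68.55
tcp_pos: [402.5, -133.5, 191.5]
tcp_rot: [0.043, 0.999, 0.0, 0.001]
force: [-0.1, -1.0, 0.1]
finger_gap: 0.4
grasp_force: 0.0
```

View pics/end3.png

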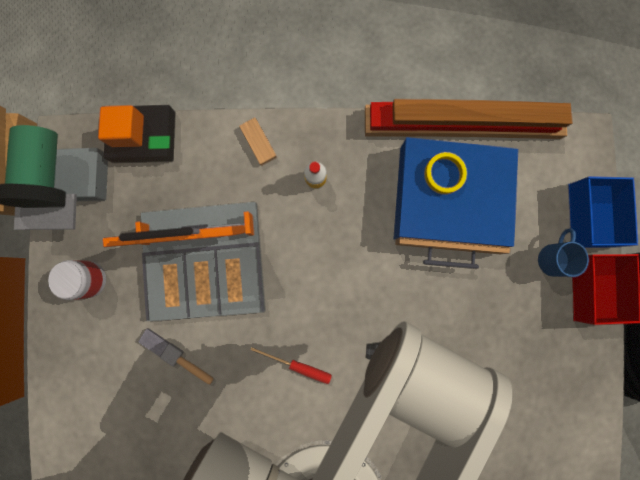

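The drawer is fully shut (front flush under the unit at (453,245)), the bed is empty, the plate is up and the glue bottle is standing at (315,172). Handing in.

```bash
python3 -c "
from cell import bot
print(bot.finish_job())"
```

```text
the job is handed in; nothing more can be done
None
```

I handed the job in at about 69 s: the red, yellow and green grips were pressed for about 2 s and are in the shut drawer, the plate was let back up without letting go and left up, and the glue bottle is still standing.

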